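# Return the lockout padlocks to their rows and put the mist line back in service

### The job

The courtyard mist line goes back into service. First lay every padlock from the bamboo tray flat on the shelf in the row of its own colour, squarely on one outline each with the shackle to the back as drawn, filling each row from the end next to the regulator cabinet without skipping an outline. Only when all are in, draw the blue lock back off the regulator knob, turn the knob clockwise half a turn from red to the green mark, and slide the lock fully home again; leave the keys, tag and tape alone.

Things in the scene. Friction and masses are not known exactly. Their poses are not given: they have to be found in the camera images.
- yellow_a: Yellow plastic padlock, 80 x 40 x 28 mm, about 0.1 kg; may be absent. Origin: centre of this block; x: to the shackle's crown. Its plastic body is 48 mm long (x = -40 to +8), the shackle (x = +8 to +40) is a 6 mm bar at mid thickness, 11 to 17 mm above what it lies on: grip the body lengthwise, tips above the shackle. Both faces alike. Starts in the tray, shackle roughly away from the robot.
- yellow_b: Yellow plastic padlock, 80 x 40 x 28 mm, about 0.1 kg; may be absent. Origin: centre of this block; x: to the shackle's crown. Its plastic body is 48 mm long (x = -40 to +8), the shackle (x = +8 to +40) is a 6 mm bar at mid thickness, 11 to 17 mm above what it lies on: grip the body lengthwise, tips above the shackle. Both faces alike. Starts in the tray, shackle roughly away from the robot.
- yellow_c: Yellow plastic padlock, 80 x 40 x 28 mm, about 0.1 kg; may be absent. Origin: centre of this block; x: to the shackle's crown. Its plastic body is 48 mm long (x = -40 to +8), the shackle (x = +8 to +40) is a 6 mm bar at mid thickness, 11 to 17 mm above what it lies on: grip the body lengthwise, tips above the shackle. Both faces alike. Starts in the tray, shackle roughly away from the robot.
- red_a: Red plastic padlock, 80 x 40 x 28 mm, about 0.1 kg; may be absent. Origin: centre of this block; x: to the shackle's crown. Its plastic body is 48 mm long (x = -40 to +8), the shackle (x = +8 to +40) is a 6 mm bar at mid thickness, 11 to 17 mm above what it lies on: grip the body lengthwise, tips above the shackle. Both faces alike. Starts in the tray, shackle roughly away from the robot.
- red_b: Red plastic padlock, 80 x 40 x 28 mm, about 0.1 kg; may be absent. Origin: centre of this block; x: to the shackle's crown. Its plastic body is 48 mm long (x = -40 to +8), the shackle (x = +8 to +40) is a 6 mm bar at mid thickness, 11 to 17 mm above what it lies on: grip the body lengthwise, tips above the shackle. Both faces alike. Starts in the tray, shackle roughly away from the robot.
- red_c: Red plastic padlock, 80 x 40 x 28 mm, about 0.1 kg; may be absent. Origin: centre of this block; x: to the shackle's crown. Its plastic body is 48 mm long (x = -40 to +8), the shackle (x = +8 to +40) is a 6 mm bar at mid thickness, 11 to 17 mm above what it lies on: grip the body lengthwise, tips above the shackle. Both faces alike. Starts in the tray, shackle roughly away from the robot.
- mat_yellow: Yellow shadow mat fixed on the grey shelf, 94 (x) x 178 (y) x 3 mm, with one row of three dark padlock outlines along y, 54 mm apart, shackles drawn to +x. Origin: centre of its underside, 68 mm above the bench. x: to the shelf's back, away from the robot; y: along the row, away from the cabinet. Either mat may be the back one; their centres are 112 mm apart.
- yellow_1 (a point): Centre of the 80 x 40 mm padlock outline no. 1 of the yellow row, on the mat's top face; no. 1 is the end next to the regulator cabinet. A padlock laid right has its origin 14 mm above it, its x along the mat's x.
- yellow_2 (a point): Centre of the 80 x 40 mm padlock outline no. 2 of the yellow row, on the mat's top face. A padlock laid right has its origin 14 mm above it, its x along the mat's x.
- yellow_3 (a point): Centre of the 80 x 40 mm padlock outline no. 3 of the yellow row, on the mat's top face. A padlock laid right has its origin 14 mm above it, its x along the mat's x.
- yellow_back (a point): Middle of the back edge (+x) of the yellow mat, on its top face: the side the shackles point to. The grey shelf under the mats is 260 (x) x 220 (y) mm, with a lip 3 mm thick and 8 mm high round its edge, up to 76 mm above the bench.
- mat_red: Red shadow mat fixed on the grey shelf, 94 (x) x 178 (y) x 3 mm, with one row of three dark padlock outlines along y, 54 mm apart, shackles drawn to +x. Origin: centre of its underside, 68 mm above the bench. x: to the shelf's back, away from the robot; y: along the row, away from the cabinet. Either mat may be the back one; their centres are 112 mm apart.
- red_1 (a point): Centre of the 80 x 40 mm padlock outline no. 1 of the red row, on the mat's top face; no. 1 is the end next to the regulator cabinet. A padlock laid right has its origin 14 mm above it, its x along the mat's x.
- red_2 (a point): Centre of the 80 x 40 mm padlock outline no. 2 of the red row, on the mat's top face. A padlock laid right has its origin 14 mm above it, its x along the mat's x.
- red_3 (a point): Centre of the 80 x 40 mm padlock outline no. 3 of the red row, on the mat's top face. A padlock laid right has its origin 14 mm above it, its x along the mat's x.
- red_back (a point): Middle of the back edge (+x) of the red mat, on its top face: the side the shackles point to. The grey shelf under the mats is 260 (x) x 220 (y) mm, with a lip 3 mm thick and 8 mm high round its edge, up to 76 mm above the bench.
- tray: Fixed bamboo tray on the bench, 336 (x) x 232 (y) mm outside, floor 8 mm thick, rim 8 mm thick and 18 mm high. Origin: centre of its underside on the bench. The padlocks start in it.
- cabinet: Fixed grey steel regulator cabinet, 220 (x) x 200 (y) x 80 mm high; knob, lock and a 13 mm high gauge on its flat top. Origin: centre of its underside on the bench; x points away from the robot at yaw 0. The knob's upright axis is at x = -70 mm, y = 0. The lock slides along -x between two guides 14 mm high at y = -31 and +31 mm. Pipes leave its -y side, 35 mm above the bench.
- regulator (a joint): Black regulator knob, 0 to 3.5 rad, growing clockwise from above, friction 0.05 N m, stays put. Skirt 52 mm across, 10 high; on it a bar 50 long, 14 wide, up to 36 mm above the cabinet top. White pointer along the bar, at angle -value from cabinet x (counterclockwise positive). About 0 (start): at the red shut line (cabinet +x); 3.14: at the broad green mark on the dial's robot side (cabinet -x).
- lock_tab (a point): Middle of the top of the blue sliding lock's upright tab, 52 mm above the cabinet top; moves with the lock. Tab: 20 mm (cabinet x) by 12 (y), standing 31 mm proud of a bridge 40 (x) x 50 (y) mm whose top is 21 mm above the cabinet top. Grip it across y and slide it along cabinet x.
- lock (a joint): Travel of the blue sliding lock, 0 to 0.070 m, along the cabinet's -x (towards the robot), stops at both ends. About 0.070 (start): fully home, its two prongs (13 to 21 mm above the cabinet top) on either side of the knob's bar; the knob must not be turned so. 0: drawn fully back, prong tips 57 mm from the knob's axis. About 2 N of friction, stays put.
- keys: Loose bystander: two aluminium spare keys (70 mm) on a 38 mm steel ring, origin at the ring's centre on the bench.
- tag: Loose bystander: orange silicone tag, 75 x 45 x 6 mm, origin at the centre of its underside.
- tape: Loose bystander: white roll of thread tape, 60 mm across, 14 high, origin at the centre of its underside.

How it is judged:
On the way, in this order (a step that is already met when the one before it is completed fails the run):
1. every padlock lies in its colour's row, no outline skipped ((horizontal distance between yellow_a and yellow_1 below 0.012 m or horizontal distance between yellow_a and yellow_2 below 0.012 m or horizontal distance between yellow_a and yellow_3 below 0.012 m) and angle between the x axis of each of yellow_a, yellow_b, yellow_c and the x axis of mat_yellow, either way round below 0.2 rad and x of yellow_back in the frame of yellow_a above 0.015 m and z of yellow_a in the frame of mat_yellow between 0.014 and 0.021 m and (horizontal distance between yellow_b and yellow_1 below 0.012 m or horizontal distance between yellow_b and yellow_2 below 0.012 m or horizontal distance between yellow_b and yellow_3 below 0.012 m) and x of yellow_back in the frame of yellow_b above 0.015 m and z of yellow_b in the frame of mat_yellow between 0.014 and 0.021 m and (horizontal distance between yellow_c and yellow_1 below 0.012 m or horizontal distance between yellow_c and yellow_2 below 0.012 m or horizontal distance between yellow_c and yellow_3 below 0.012 m) and x of yellow_back in the frame of yellow_c above 0.015 m and z of yellow_c in the frame of mat_yellow between 0.014 and 0.021 m and (not (horizontal distance between any of yellow_a, yellow_b, yellow_c and yellow_2 below 0.012 m) or horizontal distance between any of yellow_a, yellow_b, yellow_c and yellow_1 below 0.012 m) and (not (horizontal distance between any of yellow_a, yellow_b, yellow_c and yellow_3 below 0.012 m) or horizontal distance between any of yellow_a, yellow_b, yellow_c and yellow_2 below 0.012 m) and (horizontal distance between red_a and red_1 below 0.012 m or horizontal distance between red_a and red_2 below 0.012 m or horizontal distance between red_a and red_3 below 0.012 m) and angle between the x axis of each of red_a, red_b, red_c and the x axis of mat_red, either way round below 0.2 rad and x of red_back in the frame of red_a above 0.015 m and z of red_a in the frame of mat_red between 0.014 and 0.021 m and (horizontal distance between red_b and red_1 below 0.012 m or horizontal distance between red_b and red_2 below 0.012 m or horizontal distance between red_b and red_3 below 0.012 m) and x of red_back in the frame of red_b above 0.015 m and z of red_b in the frame of mat_red between 0.014 and 0.021 m and (horizontal distance between red_c and red_1 below 0.012 m or horizontal distance between red_c and red_2 below 0.012 m or horizontal distance between red_c and red_3 below 0.012 m) and x of red_back in the frame of red_c above 0.015 m and z of red_c in the frame of mat_red between 0.014 and 0.021 m and (not (horizontal distance between any of red_a, red_b, red_c and red_2 below 0.012 m) or horizontal distance between any of red_a, red_b, red_c and red_1 below 0.012 m) and (not (horizontal distance between any of red_a, red_b, red_c and red_3 below 0.012 m) or horizontal distance between any of red_a, red_b, red_c and red_2 below 0.012 m)), for 0.2 s.
2. lock drawn back off the knob (value of joint lock below 0.03 m), for 0.2 s.
3. regulator knob at the green mark, lock still drawn back (value of joint regulator between 3.0216 and 3.2616 rad and value of joint lock below 0.03 m), for 0.2 s.
4. lock slid fully home over the knob (value of joint regulator between 3.0216 and 3.2616 rad and value of joint lock above 0.065 m), for 0.2 s.
At the end, for the whole second after the job is handed in: Every padlock lies flat and still on its colour's mat, centred within 12 mm of an outline, within 0.2 rad of square, shackle to the back, outlines filled from no. 1 with none skipped; knob within 0.12 rad of the green mark (3.14); lock at least 65 of 70 mm home (all of step 1 and all of step 4 and linear speed of each of yellow_a, yellow_b, yellow_c, red_a, red_b, red_c below 0.02 m/s); the robot touches nothing.
It fails at once if the keys pushed aside by more than 30 mm (distance of keys from where it was at the start of the episode above 0.03 m).
It fails at once if the tag pushed aside by more than 30 mm (distance of tag from where it was at the start of the episode above 0.03 m).
It fails at once if the tape pushed aside by more than 30 mm (distance of tape from where it was at the start of the episode above 0.03 m).
It fails at once if the knob turned off both marks while the lock is over it (value of joint lock above 0.045 m and value of joint regulator between 0.3 and 2.8416 rad).
Of yellow_a, yellow_b, yellow_c, red_a, red_b, red_c only 4 to 6 are there at a start; the rules pass over those that are not, and their reading is None.
At some moment in a run one of yellow_a, yellow_b, yellow_c, red_a, red_b, red_c may be knocked a few centimetres aside while the robot is not near it.
Once in a run the grip may slacken for a moment while it holds something.
It also fails if it takes over 208 s, if anything falls off the work surface, if the arm or the gripper's body presses on something with over 40 N, if the wrist force passes 120 N, or if a joint passes its speed limit or range.

### The arm

A 6-joint arm with a two-finger parallel gripper is mounted at the origin on the work surface. World frame = base frame: x ahead of the robot, y to its left, z up, the work surface at z = 0. Lengths are in m, angles in rad, forces in N, time in s.
With the tool pointing down it reaches from about 0.275 to 0.825 m from the base axis. Payload 5.2 kg.
Tool frame: the origin (TCP) lies at the very end of the fingers, on their centre line; the grasp point (between the pads) lies 19 mm behind it; z points along the fingers, y is the direction in which the jaws open and shut (so a half turn about z gives the same grasp; the last joint's range is limited). The gripper opens to 93 mm and grips with 3 to 60 N. Pads are 15 mm wide; open, the fingers measure 128 mm over their backs; the gripper's body (75 mm by 188 mm) begins 65 mm behind the grasp point.
Start: joints at [1.065, 0.259, 1.535, -0, 1.348, -0.203], TCP at [0.164, 0.525, 0.219] pointing down, gripper open.
Joint ranges: [-3.14, 3.14], [-0.91, 2.08], [0.19, 2.58], [-1.22, 4.36], [0.22, 2.71], [-3.12, 3.12]. Speed limits (rad/s): [2.57, 2.57, 3.14, 3.14, 3.14, 3.14].

### API

Orientations are given as a rotation vector (axis times angle).
In Python, from plant import env gives the robot as it stands. The module is installed in compiled form; this text tells all that it offers.
- The arm moves only by the tool servo_tool, never from a script. Its argument "steps" is one flat list of numbers, 7 for each row, row after row: the turn, a rotation vector about the tool's x, y, z in degrees, then the shift along the tool's x, y, z in mm, then the finger opening in mm, from 0 to 93. A call has 1 to 10 rows; each row shifts and turns the commanded pose from where the row before left it, along the tool's axes as they then stand; what a row does not reach is not made up. A row lasts 1/10 s, in which the tool goes at most 50 mm and 8.59 degrees, less where a joint would pass 70% of its speed; a pose out of reach is approached as far as the arm can. A call with a gripper value outside its range is refused whole. The fingers move at their own pace and stop on an object; "grip_force" is the grip in N (left out, the last holds). Time passes only in rows, so rows that do not move let the fingers close. It gives the time, the measured TCP pose, the force and the opening at its end, in the units of the state.
- env.get_obs(): the state, without advancing time (a new reading comes with each control period).
- env.snapshot(name): name is "scene" or "side" or "wrist"; returns a dict with "image" (384x512x3 uint8, blue, green, red), "fx", "fy", "cx", "cy" (pixels), "rvec" (rotation vector, rad) and "tvec" (3), from world to camera coordinates, as OpenCV has them; the wrist camera has in their place "tool_from_camera" (4x4, takes a point from camera to tool coordinates, whose origin is the TCP and whose axes are the flange's). Camera axes: x right, y down, z forward; pixel columns grow to the right and rows downward; lengths in m; the calibration is good to about 2 mm. A picture is of the moment at which its call begins: read the wrist's pose just before it. There is no depth.
- env.close_job(): hands the job in, once; it reports no verdict.
The state is a dict: "time": time; "joint_pos": joint angles; "qd": joint speeds; "joint_torque": joint torques, N m; "position": TCP position; "ee_rot": TCP orientation; "force": force on the tool from outside, world axes, zero at the start; "wrist_torque": the same for the moment, N m; "opening": finger opening in m.
Only numpy, scipy, OpenCV 4.12 (cv2) and the standard library are available. Lean on these libraries where they do the work, as an engineer would, in place of code of your own. Each camera call takes 0.05 s, during which the arm holds its last target.

## Working session

There is one attempt and no reset: what is moved stays moved. The work goes in short steps, Python scripts to look and compute and a tool call to move; the robot and the scene stay as the last step left them, time stands still between calls to the robot, and variables do not carry over. Pictures are saved under pics/ and viewed, and the job is handed in when it is done.

Besides the shell and the picture viewer there is one more tool, called after "Emit:" as name(argument=value, ...) on one line, values as JSON. servo_tool: Moves the arm, as the interface text tells. Its arguments: {"type":"object","properties":{"steps":{"type":"array","items":{"type":"number"}},"grip_force":{"type":"number"}},"required":["steps"]}

```bash
mkdir -p pics; ls; cat > h.py <<'E'
import numpy as np, cv2
from plant import env
def snap(n,f,crop=None,scale=1):
    o=env.get_obs(); s=env.snapshot(n); im=s["image"]
    np.savez('pics/'+f+'.npz',**{k:np.array(v) for k,v in s.items()},pos=o['position'],rot=o['ee_rot'])
    cv2.imwrite('pics/'+f+'.png',im); return s
def load(f): return np.load('pics/'+f+'.npz')
def crop(f,x0,y0,x1,y1,k,out):
    im=cv2.imread('pics/'+f+'.png')[y0:y1,x0:x1]
    cv2.imwrite('pics/'+out+'.png',cv2.resize(im,None,fx=k,fy=k,interpolation=cv2.INTER_CUBIC))
def cam(f):
    d=load(f); K=np.array([[d['fx'],0,d['cx']],[0,d['fy'],d['cy']],[0,0,1]],float)
    if 'rvec' in d:
        R=cv2.Rodrigues(d['rvec'].astype(float))[0]; t=d['tvec'].reshape(3)
    else:
        T=d['tool_from_camera']; Rt=cv2.Rodrigues(d['rot'].astype(float))[0]
        Rwc=Rt@T[:3,:3]; pc=Rt@T[:3,3]+d['pos']; R=Rwc.T; t=-R@pc
    return K,R,t
def px2w(f,u,v,z):
    K,R,t=cam(f); c=-R.T@t; r=R.T@np.linalg.solve(K,[u,v,1.]); return c+r*(z-c[2])/r[2]
def w2px(f,p):
    K,R,t=cam(f); q=K@(R@np.asarray(p,float)+t); return q[:2]/q[2]
def obs():
    o=env.get_obs(); print(round(o['time'],2),np.round(o['position'],4),np.round(o['ee_rot'],3),np.round(o['force'],1),round(float(o['opening']),4),np.round(o['joint_pos'],2)); return o
E
python3 - <<'E'
from h import *
obs()
for n in('scene','side','wrist'):
    s=snap(n,n+'0'); print({k:v for k,v in s.items() if k!='image'})
E
```

```text
pics
0.0 [0.1637 0.5245 0.2178] [-4.740e-01 -3.105e+00  3.000e-03] [-0.3 -0.1 -0. ] 0.0933 [ 1.07  0.26  1.54  0.    1.35 -0.2 ]
{'fx': 378.5728715552758, 'fy': 378.5728715552758, 'cx': 263.3669804518479, 'cy': 190.63475521297545, 'rvec': array([ 2.03479589,  1.07196296, -0.5071841 ]), 'tvec': array([-0.33812566, -0.2225419 ,  1.34259637])}
{'fx': 469.7659108020708, 'fy': 469.7659108020708, 'cx': 255.20365255127527, 'cy': 193.61658895324055, 'rvec': array([ 2.35475487, -0.26096416,  0.11846471]), 'tvec': array([-0.56893449,  0.1636214 ,  1.21610714])}
{'fx': 290.8549385712018, 'fy': 290.8549385712018, 'cx': 263.22369444520666, 'cy': 190.50597318139194, 'tool_from_camera': array([[-5.11058030e-05, -9.68156932e-01, -2.50344068e-01,
         6.96344490e-02],
       [ 9.99999317e-01,  2.42822536e-04, -1.14321099e-03,
         9.61996760e-04],
       [ 1.16759682e-03, -2.50343956e-01,  9.68156258e-01,
        -1.64967605e-01],
       [ 0.00000000e+00,  0.00000000e+00,  0.00000000e+00,
         1.00000000e+00]])}
```

View pics/scene0.png

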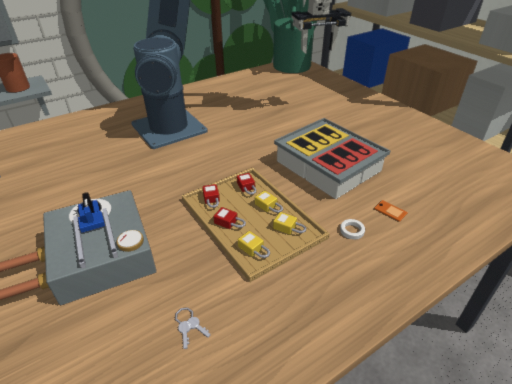

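View pics/side0.png

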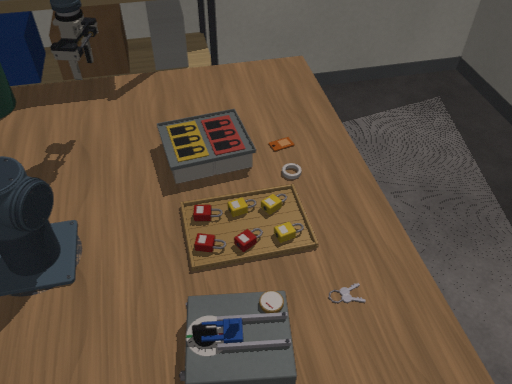

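View pics/wrist0.png

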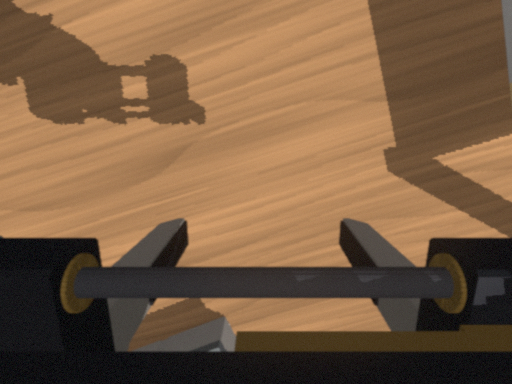

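The scene view shows 3 red and 3 yellow locks in the tray. The shelf is on the left with the yellow mat in front and the red one behind, and the cabinet is on the right. The tape (352,229), tag (391,211) and keys (190,325) lie clear of them. I'll enlarge crops next.

```bash
python3 - <<'E'
from h import *
crop('side0',150,100,330,280,4,'c1')
crop('scene0',170,110,400,280,3,'c2')
crop('side0',170,280,310,384,5,'c3')
E
```

```text
(no output)
```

View pics/c1.png

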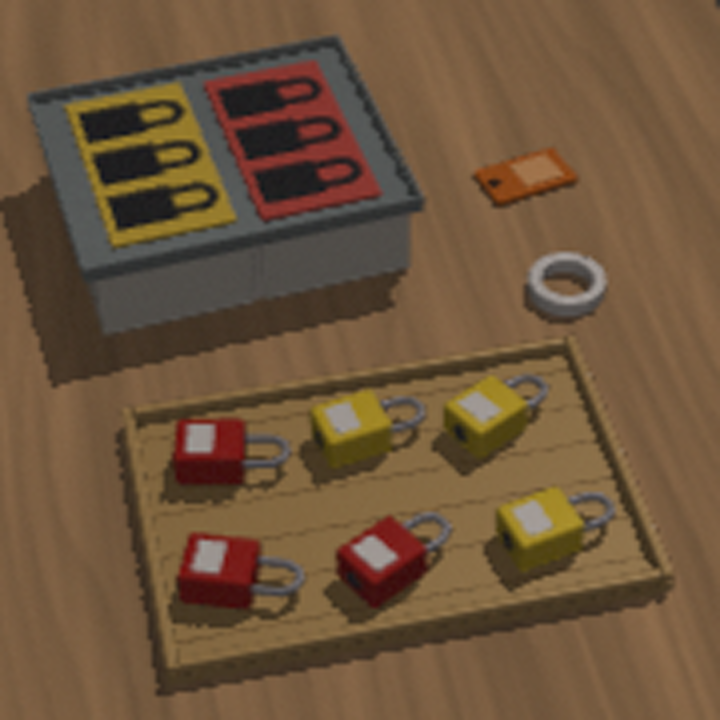

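View pics/c3.png

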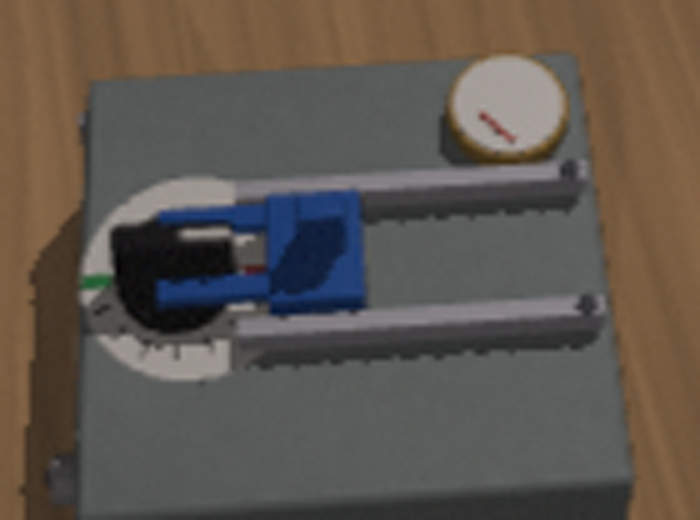

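The crop shows the red mat corners at c1 (207,83), (320,62), (381,192), (262,219) and the yellow ones at (66,102), (181,84), (237,219), (113,245). I'll turn these and the tray and cabinet corners into world positions.

```bash
python3 - <<'E'
from h import *
def c(u,v,z,k=4,o=(150,100)): return np.round(px2w('side0',(u+.5)/k-.5+o[0],(v+.5)/k-.5+o[1],z),4)
print('red mat FL BL BR FR');[print(c(u,v,.071)) for u,v in((207,83),(320,62),(381,192),(262,219))]
print('yel');[print(c(u,v,.071)) for u,v in((66,102),(181,84),(237,219),(113,245))]
print('shelf lip');[print(c(u,v,.076)) for u,v in((30,97),(338,38),(422,203),(84,272))]
print('tray top');[print(c(u,v,.018)) for u,v in((125,412),(570,342),(672,575),(165,665))]
print('labels');[print(c(u,v,.036)) for u,v in((200,438),(343,417),(480,406),(208,556),(374,552),(534,517))]
print('cab top')
for u,v in((90,82),(577,54),(632,480),(80,517)): print(c(u,v,.08,5,(170,280)))
print('tape,tag,keys',c(567,275,.014),c(525,177,.006),px2w('side0',336,296,0))
E
```

```text
red mat FL BL BR FR
[0.4948 0.3931 0.071 ]
[0.5889 0.4018 0.071 ]
[0.6035 0.2303 0.071 ]
[0.5106 0.2187 0.071 ]
yel
[0.3817 0.392  0.071 ]
[0.4742 0.3962 0.071 ]
[0.4924 0.2226 0.071 ]
[0.3994 0.2132 0.071 ]
shelf lip
[0.3545 0.3978 0.076 ]
[0.6084 0.4245 0.076 ]
[0.6295 0.2055 0.076 ]
[0.3758 0.1828 0.076 ]
tray top
[0.389  0.0946 0.018 ]
[0.7167 0.0953 0.018 ]
[ 0.722  -0.1289  0.018 ]
[ 0.3886 -0.1286  0.018 ]
labels
[0.4363 0.0418 0.036 ]
[0.5359 0.0401 0.036 ]
[0.6314 0.0299 0.036 ]
[ 0.4267 -0.0623  0.036 ]
[ 0.5323 -0.0822  0.036 ]
[ 0.6417 -0.0759  0.036 ]
cab top
[ 0.3706 -0.2538  0.08  ]
[ 0.5863 -0.2869  0.08  ]
[ 0.5556 -0.4796  0.08  ]
[ 0.3426 -0.4468  0.08  ]
tape,tag,keys [0.7361 0.1702 0.014 ] [0.738  0.2999 0.006 ] [ 0.72107203 -0.28026626  0.        ]
```

Emit:
servo_tool(steps=[0,0,8,0,0,-9,93,0,0,8,0,0,-9,93,0,0,8,0,0,-9,93,0,0,8,0,0,-9,93,0,0,8,0,0,-9,93,0,0,8,0,0,-9,93,0,0,8,0,0,-9,93,0,0,8,0,0,-9,93,0,0,8.6,0,0,-9,93,0,0,0,0,0,0,93])

```text
time: 1.15
position: [0.1642, 0.5254, 0.3006]
ee_rot: [-2.221, -2.221, -0.003]
force: [-0.2, 0.3, -0.2]
opening: 0.0929
```

Emit:
servo_tool(steps=[0,0,0,-30.5,32.5,0,93,0,0,0,-30.5,32.5,0,93,0,0,0,-30.5,32.5,0,93,0,0,0,-30.5,32.5,0,93,0,0,0,-30.5,32.5,0,93,0,0,0,-30.5,32.5,0,93,0,0,0,-30.5,32.5,0,93,0,0,0,-30.5,32.5,0,93,0,0,0,-30.5,32.5,0,93,0,0,0,-30.5,32.5,0,93])

```text
time: 2.15
position: [0.4901, 0.2188, 0.2989]
ee_rot: [-2.215, -2.227, 0.001]
force: [-0.1, 1.1, -0.0]
opening: 0.093
```

Emit:
servo_tool(steps=[0,0,0,0,0,0,93,0,0,0,0,0,0,93,0,0,0,0,0,0,93])

```text
time: 2.45
position: [0.4884, 0.2209, 0.2992]
ee_rot: [-2.217, -2.224, 0.001]
force: [-0.8, 0.1, 0.1]
opening: 0.0927
```

```bash
python3 - <<'E'
from h import *
obs();snap('wrist','w1')
E
```

```text
2.45 [0.4884 0.2209 0.2992] [-2.217e+00 -2.224e+00  1.000e-03] [-0.8  0.1  0.1] 0.0927 [0.22 0.19 1.43 0.   1.52 0.21]
```

Emit:
servo_tool(steps=[0,0,0,-30,5,0,93,0,0,0,-30,5,0,93,0,0,0,-30,5,0,93,0,0,0,-30,5,0,93,0,0,0,-30,5,0,93,0,0,0,-30,5,0,93,0,0,0,-30,5,0,93,0,0,0,-30,5,0,93,0,0,0,-30,5,0,93,0,0,0,-30,5,0,93])

```text
time: 3.5
position: [0.5394, -0.0791, 0.3]
ee_rot: [2.216, 2.226, 0.001]
force: [0.9, -0.2, 1.3]
opening: 0.093
```

Emit:
servo_tool(steps=[0,0,0,0,0,0,93,0,0,0,0,0,0,93,0,0,0,0,0,0,93])

```text
time: 3.8
position: [0.5393, -0.0779, 0.2998]
ee_rot: [-2.218, -2.225, -0.001]
force: [-0.5, 0.8, 0.2]
opening: 0.093
```

```bash
python3 - <<'E'
from h import *
obs();snap('wrist','w2')
for n in '12': crop('w'+n,0,0,512,384,1.5,'w'+n+'b')
E
```

```text
3.8 [ 0.5393 -0.0779  0.2998] [-2.218e+00 -2.225e+00 -1.000e-03] [-0.5  0.8  0.2] 0.093 [-0.35  0.21  1.4   0.    1.53 -0.35]
```

View pics/w1b.png

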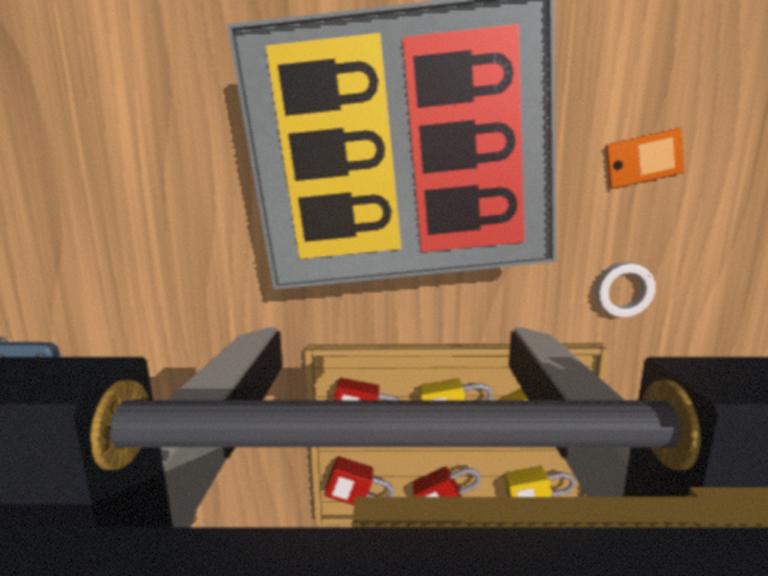

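View pics/w2b.png

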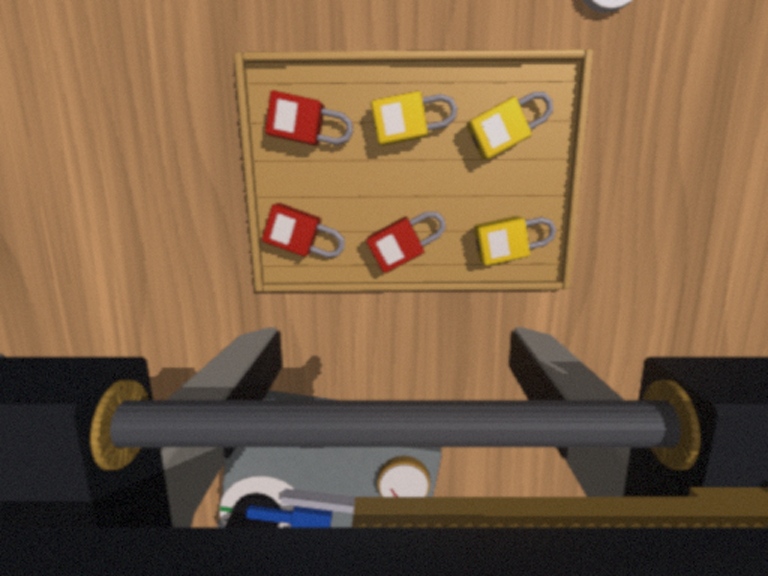

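w1 shows both mats and w2 shows all six locks clearly. Each lock's shackle points roughly +x. I'll fit poses by overlaying model silhouettes on colour masks.

```bash
cat > fit.py <<'E'
from h import *
from scipy.optimize import minimize
def masks(f):
    im=cv2.imread('pics/'+f+'.png'); h=cv2.cvtColor(im,cv2.COLOR_BGR2HSV)
    H,S,V=cv2.split(h)
    r=((H<6)|(H>172))&(S>140)&(V>70)
    y=(H>22)&(H<34)&(S>150)&(V>90)
    return {'red':r.astype(np.uint8),'yellow':y.astype(np.uint8)}
def comps(m,amin):
    cs,_=cv2.findContours(m,cv2.RETR_EXTERNAL,cv2.CHAIN_APPROX_NONE)
    return [c for c in cs if cv2.contourArea(c)>amin]
def fitbox(f,c,box,z0,z1,p0,K=4):
    # box: x range,y range local; fill contour mask
    x0,y0,w,h=cv2.boundingRect(c); x0-=10;y0-=10;w+=20;h+=20
    tgt=np.zeros((h*K,w*K),np.uint8)
    cv2.fillPoly(tgt,[((c.reshape(-1,2)-[x0,y0]+.5)*K).astype(np.int32)],1)
    tgt=np.zeros((h,w),np.uint8); cv2.drawContours(tgt,[c],-1,1,-1,offset=(-x0,-y0))
    tgt=cv2.resize(tgt,None,fx=K,fy=K,interpolation=cv2.INTER_NEAREST)
    def cost(p):
        cs,sn=np.cos(p[2]),np.sin(p[2]); pts=[]
        for X in box[0]:
            for Y in box[1]:
                for z in {z0,z1}:
                    u=w2px(f,[p[0]+cs*X-sn*Y,p[1]+sn*X+cs*Y,z]); pts.append((u-[x0,y0]+.5)*K)
        hull=cv2.convexHull(np.array(pts,np.float32))
        m=np.zeros_like(tgt); cv2.fillPoly(m,[np.round(hull*16).astype(np.int32)],1,shift=4)
        return 1-(m&tgt).sum()/(m|tgt).sum()
    best=None
    for a in (-.5,-.25,0,.25,.5):
        s=np.array([p0[0],p0[1],p0[2]+a])
        r=minimize(cost,s,method='Nelder-Mead',options=dict(initial_simplex=[s,s+[.008,0,0],s+[0,.008,0],s+[0,0,.15]],xatol=1e-5,fatol=1e-5,maxiter=300))
        if best is None or r.fun<best.fun: best=r
    return best.x,best.fun
def locks(f,floor,amin=200,region=None):
    out=[]
    for col,m in masks(f).items():
        for c in comps(m,amin):
            M=cv2.moments(c); u,v=M['m10']/M['m00'],M['m01']/M['m00']
            p=px2w(f,u,v,floor+.02)
            if region and not(region[0]<p[0]<region[1] and region[2]<p[1]<region[3]): continue
            x,e=fitbox(f,c,((-.040,.008),(-.02,.02)),floor,floor+.028,[p[0]+.016,p[1],0])
            out.append((col,x,e)); print(col,'px',round(u),round(v),'origin',np.round(x[:2],4),'yaw',round(np.degrees(x[2]),1),'miss',round(e,3))
    return out
if __name__=='__main__':
    locks('w2',.008,region=(.3,.75,-.14,.12))
    for col,m in masks('w1').items():
        for c in comps(m,5000):
            M=cv2.moments(c); p=px2w('w1',M['m10']/M['m00'],M['m01']/M['m00'],.071)
            x,e=fitbox('w1',c,((-.047,.047),(-.089,.089)),.071,.071,[p[0],p[1],.09])
            print('mat',col,np.round(x,4),np.degrees(x[2]),e)
E
python3 fit.py
```

```text
red px 263 163 origin [ 0.553  -0.0713] yaw 27.9 miss 0.155
red px 193 153 origin [ 0.4496 -0.0692] yaw -18.4 miss 0.172
red px 196 78 origin [0.4592 0.0381] yaw -12.8 miss 0.156
yellow px 335 160 origin [ 0.6624 -0.072 ] yaw 9.4 miss 0.166
yellow px 333 85 origin [0.65   0.0407] yaw 28.5 miss 0.148
yellow px 266 78 origin [0.5584 0.0448] yaw 11.3 miss 0.103
mat red [0.5476 0.3136 0.1054] 6.038190610882828 0.03598616726838655
mat yellow [0.4323 0.3622 0.073 ] 4.1816799240986695 0.23483810036006847
```

```bash
python3 - <<'E'
from h import *
import fit
im=cv2.imread('pics/w2.png')
L=fit.locks('w2',.008,region=(.3,.75,-.14,.12))
k=4
big=cv2.resize(im[20:210,150:400],None,fx=3.2,fy=3.2,interpolation=cv2.INTER_CUBIC);k=3.2
for col,x,e in L:
    c,s=np.cos(x[2]),np.sin(x[2])
    for z in(.036,.008):
        P=[w2px('w2',[x[0]+c*X-s*Y,x[1]+s*X+c*Y,z]) for X,Y in((-.04,-.02),(.008,-.02),(.008,.02),(-.04,.02))]
        cv2.polylines(big,[np.round((np.array(P)-[150,20]+.5)*k).astype(np.int32)],True,(255,0,0) if z>.02 else (0,255,0),1)
    P=[w2px('w2',[x[0]+c*X,x[1]+s*X,.022]) for X in(0.008,.04)]
    cv2.polylines(big,[np.round((np.array(P)-[150,20]+.5)*k).astype(np.int32)],True,(255,255,0),1)
cv2.imwrite('pics/ov2.png',big)
m=fit.masks('w1')['yellow']*255; cv2.imwrite('pics/my.png',m[:190])
E
```

```text
red px 263 163 origin [ 0.553  -0.0713] yaw 27.9 miss 0.155
red px 193 153 origin [ 0.4496 -0.0692] yaw -18.4 miss 0.172
red px 196 78 origin [0.4592 0.0381] yaw -12.8 miss 0.156
yellow px 335 160 origin [ 0.6624 -0.072 ] yaw 9.4 miss 0.166
yellow px 333 85 origin [0.65   0.0407] yaw 28.5 miss 0.148
yellow px 266 78 origin [0.5584 0.0448] yaw 11.3 miss 0.103
```

View pics/ov2.png

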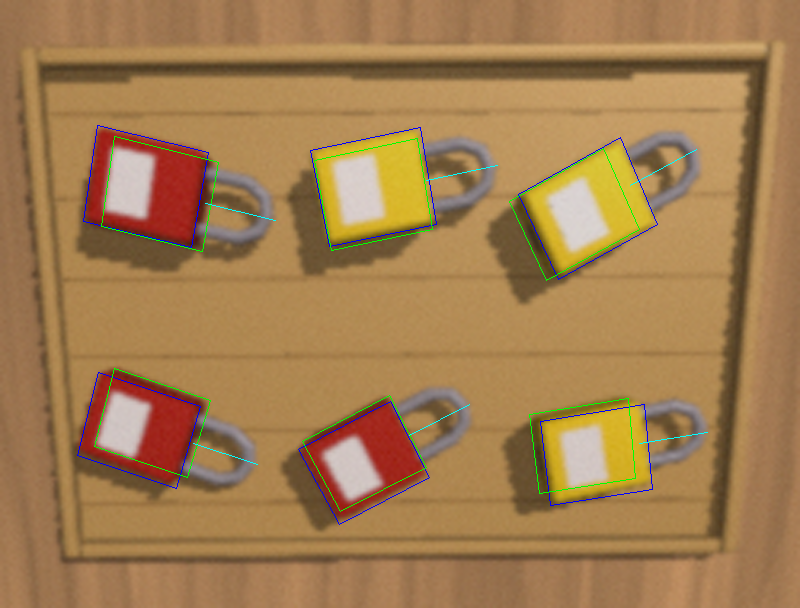

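View pics/my.png

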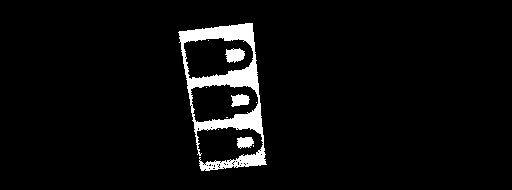

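```bash
python3 - <<'E'
from h import *
import fit
m=fit.masks('w1')
for col in m:
    k=cv2.morphologyEx(m[col],cv2.MORPH_CLOSE,np.ones((7,7),np.uint8))
    n,l,st,ce=cv2.connectedComponentsWithStats(k); i=1+np.argmax(st[1:,4])
    c=cv2.convexHull(max(fit.comps((l==i).astype(np.uint8),100),key=cv2.contourArea))
    p=px2w('w1',*ce[i],.071)
    x,e=fit.fitbox('w1',c,((-.047,.047),(-.089,.089)),.071,.071,[p[0],p[1],.09]); print(col,np.round(x,4),np.degrees(x[2]),e)
# dark outlines centres via body blobs: outline middle
E
python3 - <<'E'
import sys; sys.path.insert(0,'.')
import os; os.chdir('.')
from h import *
crop('w1',150,0,370,190,3.5,'c4')
E
```

```text
red [0.5481 0.314  0.1026] 5.881052797859945 0.01708378354700235
yellow [0.4368 0.3075 0.1031] 5.909062845535041 0.023007044424942502
```

View pics/c4.png

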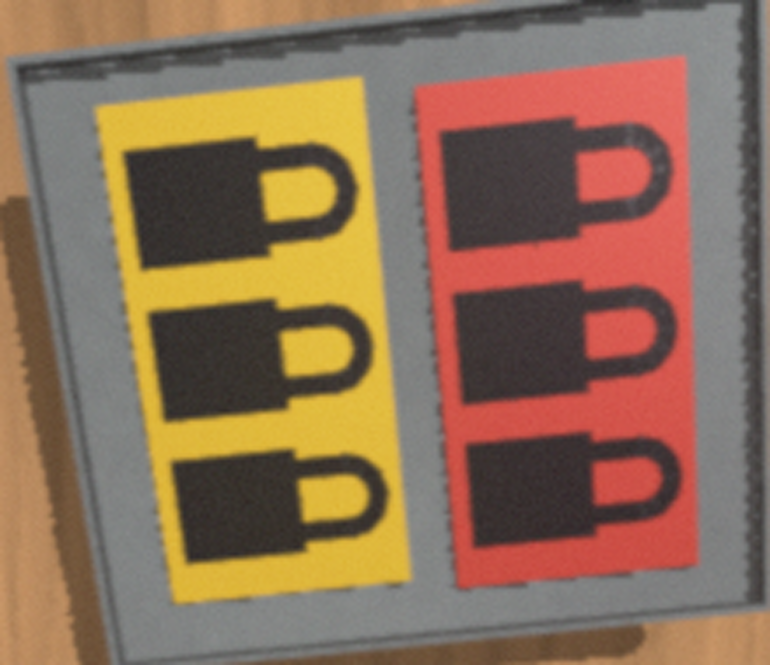

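```bash
python3 - <<'E'
from h import *
for u,v in((262,358),(567,343)): print(px2w('w1',(u+.5)/3.5-.5+150,(v+.5)/3.5-.5,.071))
for n,c in(('red',(.5481,.3140)),('yel',(.4368,.3075))):
    for i,d in((1,-54),(2,0),(3,54)):
        a=.103; y=d/1000; print(n,i,np.round([c[0]-np.sin(a)*y,c[1]+np.cos(a)*y],4))
# cross-check mats with scene cam
crop('scene0',260,110,400,200,5,'c5')
E
```

```text
[0.43722604 0.30716448 0.071     ]
[0.5497632  0.31280799 0.071     ]
red 1 [0.5537 0.2603]
red 2 [0.5481 0.314 ]
red 3 [0.5425 0.3677]
yel 1 [0.4424 0.2538]
yel 2 [0.4368 0.3075]
yel 3 [0.4312 0.3612]
```

View pics/c5.png

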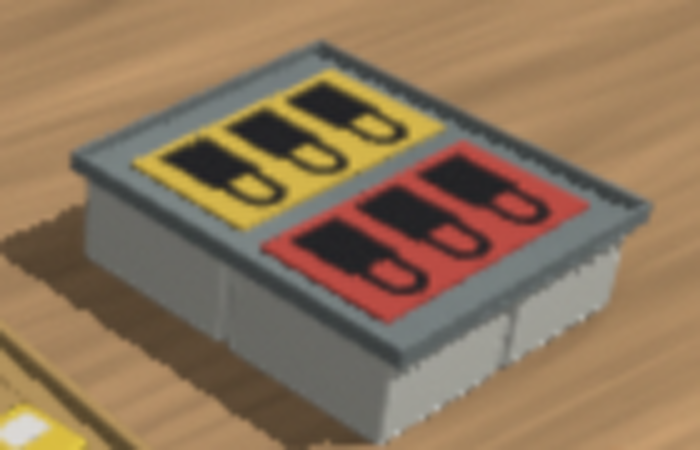

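```bash
cat > plan.py <<'E'
from h import *
import sys
def go(x,y,yaw=None,z=None):
    o=obs(); R=cv2.Rodrigues(o['ee_rot'])[0]; p=o['position']
    cy=np.degrees(np.arctan2(R[1,0],R[0,0]))
    d=np.array([x,y,p[2] if z is None else z])-p
    print('yaw now',round(cy,2),'tilt z',np.round(R[:,2],4))
    dy=None
    if yaw is not None: dy=(cy-yaw+180)%360-180
    print('turn about tool z',dy,' shift tool mm before turn',np.round(R.T@d*1000,1))
def lockpick(x,y,th,z=None):
    a=np.radians(th); print('target',x-.016*np.cos(a),y-.016*np.sin(a)); go(x-.016*np.cos(a),y-.016*np.sin(a),90+th,z)
E
python3 -c "
from plan import *
lockpick(.4592,.0381,-12.8,.027)"
```

```text
target 0.443597610331111 0.041644775961911476
3.85 [ 0.5394 -0.0779  0.2999] [-2.218e+00 -2.225e+00 -1.000e-03] [-0.1 -0.1 -0.5] 0.093 [-0.35  0.21  1.4   0.    1.53 -0.35]
yaw now 90.19 tilt z [ 2.e-04  4.e-04 -1.e+00]
turn about tool z 12.994320766841497  shift tool mm before turn [119.8 -95.4 272.9]
```

Emit:
servo_tool(steps=[0,0,0,24,-19,10,66,0,0,0,24,-19,20,66,0,0,0,24,-19,30,66,0,0,0,24,-19,30,66,0,0,0,24,-19,30,66,0,0,6.5,0,0,30,66,0,0,6.5,0,0,30,66,0,0,0,0,0,20,66,0,0,0,0,0,0,66,0,0,0,0,0,0,66], grip_force=30)

```text
time: 4.85
position: [0.4445, 0.041, 0.1002]
ee_rot: [-2.456, -1.959, -0.0]
force: [-0.7, -0.8, 0.5]
opening: 0.0661
```

```bash
python3 -c "
from plan import *
lockpick(.4592,.0381,-12.8,.027)
snap('side','s1');crop('s1',150,100,330,280,4,'s1c')
snap('wrist','w3')"
```

```text
target 0.443597610331111 0.041644775961911476
4.85 [0.4445 0.041  0.1002] [-2.456 -1.959 -0.   ] [-0.7 -0.8  0.5] 0.0661 [-0.16  0.2   1.94  0.    1.01  0.07]
yaw now 77.16 tilt z [ 0.e+00  1.e-04 -1.e+00]
turn about tool z -0.04405223030317984  shift tool mm before turn [ 0.4 -1.  73.2]
```

View pics/s1c.png

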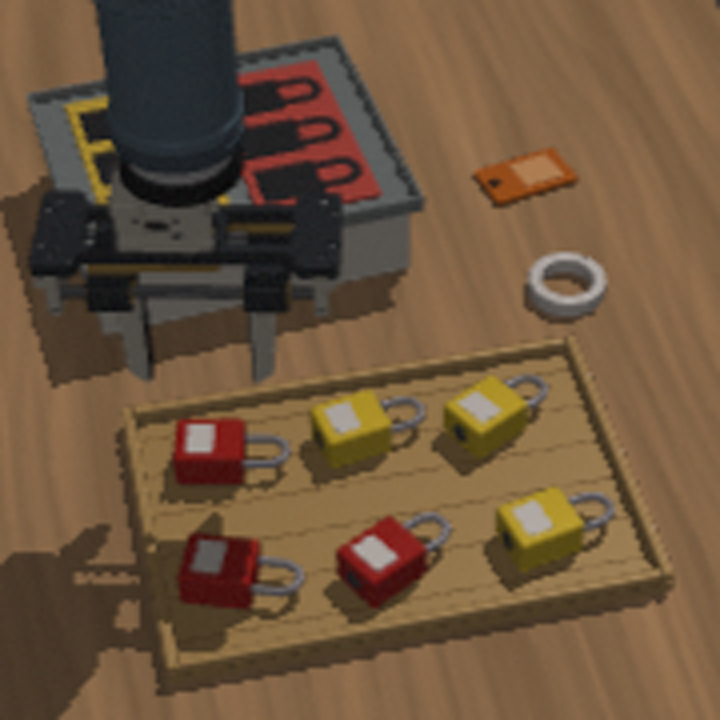

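View pics/w3.png

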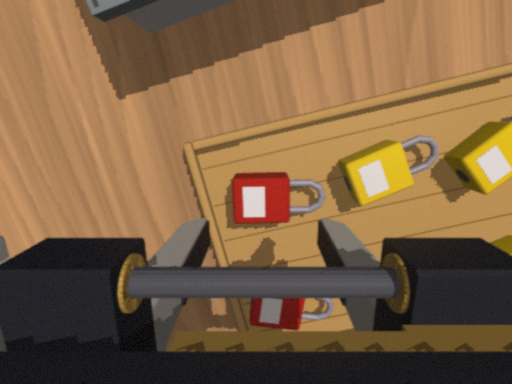

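```bash
python3 -c "
from h import *
import fit
fit.locks('w3',.008,region=(.3,.75,-.14,.12))
print(w2px('w3',[.4436,.0416,.027]))"
```

```text
red px 281 313 origin [ 0.4495 -0.0647] yaw -17.0 miss 0.565
red px 261 198 origin [0.4588 0.0397] yaw -9.5 miss 0.121
yellow px 378 172 origin [0.556  0.0459] yaw 11.6 miss 0.169
yellow px 485 151 origin [0.6585 0.0425] yaw 27.0 miss 0.474
[261.57027741 199.1164121 ]
```

The lock sits square under the fingers, with w3 agreeing to within 2 mm. I'll descend and grip.

Emit:
servo_tool(steps=[0,0,0,0.4,-1,20,66,0,0,0,0,0,20,66,0,0,0,0,0,20,66,0,0,0,0,0,13,66,0,0,0,0,0,0,40,0,0,0,0,0,0,40,0,0,0,0,0,0,40,0,0,0,0,0,0,40,0,0,0,0,0,0,40,0,0,0,0,0,0,40], grip_force=30)

```text
time: 5.95
position: [0.4446, 0.0407, 0.0278]
ee_rot: [2.456, 1.956, 0.003]
force: [-0.4, 0.9, 6.8]
opening: 0.0475
```

Emit:
servo_tool(steps=[0,0,0,0,0,-10,40,0,0,0,0,0,-30,40,0,0,0,0,0,-40,40,0,0,0,0,0,-43,40,0,0,0,0,0,0,40,0,0,0,0,0,0,40])

```text
time: 6.55
position: [0.444, 0.0408, 0.1508]
ee_rot: [2.456, 1.956, 0.003]
force: [0.2, -0.0, -2.6]
opening: 0.0475
```

```bash
python3 -c "
from plan import *
a=.103
go(.5425-.016*np.cos(a),.3677-.016*np.sin(a),90+5.9,.150)
snap('wrist','w4')"
```

```text
6.55 [0.444  0.0408 0.1508] [2.456 1.956 0.003] [ 0.2 -0.  -2.6] 0.0475 [-0.16  0.13  1.87 -0.    1.13  0.07]
yaw now 77.06 tilt z [ 2.8e-03 -5.0e-04 -1.0e+00]
turn about tool z -18.838843108818622  shift tool mm before turn [335.4   7.6   0.9]
```

View pics/w4.png

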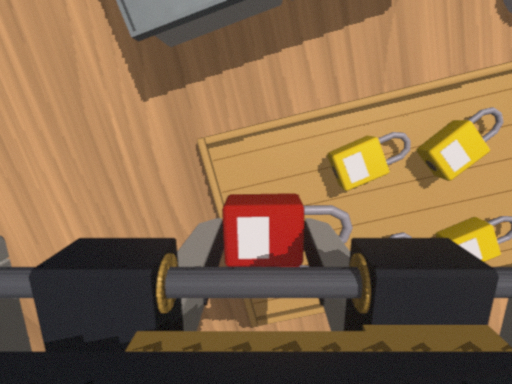

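Emit:
servo_tool(steps=[0,0,0,33.5,0.8,0,40,0,0,0,33.5,0.8,0,40,0,0,0,33.5,0.8,0,40,0,0,0,33.5,0.8,0,40,0,0,0,33.5,0.8,0,40,0,0,0,33.5,0.8,0,40,0,0,0,33.5,0.8,0,40,0,0,0,33.5,0.8,0,40,0,0,0,33.5,0.8,0,40,0,0,0,33.5,0.8,0,40])

```text
time: 7.6
position: [0.5251, 0.3662, 0.1467]
ee_rot: [-2.457, -1.956, 0.008]
force: [1.1, 0.4, -1.7]
opening: 0.0477
```

Emit:
servo_tool(steps=[0,0,-6.3,0,0,0,40,0,0,-6.3,0,0,10,40,0,0,-6.3,0,0,20,40,0,0,0,0,0,10,40,0,0,0,0,0,0,40,0,0,0,0,0,0,40])

```text
time: 8.2
position: [0.5261, 0.3653, 0.1089]
ee_rot: [-2.105, -2.331, 0.003]
force: [-0.9, -0.9, -0.9]
opening: 0.0476
```

```bash
python3 -c "
from plan import *
a=.103
go(.5425-.016*np.cos(a),.3677-.016*np.sin(a),90+5.9,.0905)
snap('wrist','w5')"
```

```text
8.2 [0.5261 0.3653 0.1089] [-2.105 -2.331  0.003] [-0.9 -0.9 -0.9] 0.0476 [ 0.43  0.5   1.45 -0.    1.19  0.33]
yaw now 95.82 tilt z [-1.6e-03 -8.0e-04 -1.0e+00]
turn about tool z -0.0784221327578507  shift tool mm before turn [ 0.7  0.6 18.4]
```

View pics/w5.png

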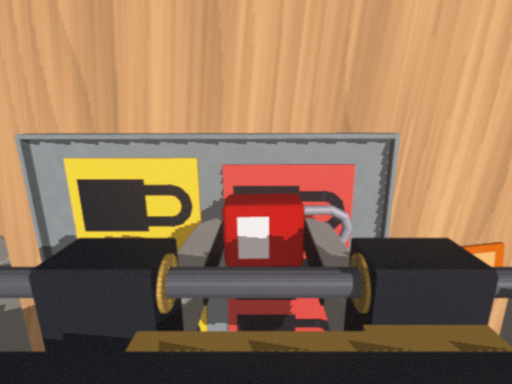

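Emit:
servo_tool(steps=[0,0,0,0.7,0.6,8,40,0,0,0,0,0,6,40,0,0,0,0,0,4,40,0,0,0,0,0,0,40,0,0,0,0,0,0,66,0,0,0,0,0,0,66,0,0,0,0,0,0,66,0,0,0,0,0,-20,66,0,0,0,0,0,-50,66,0,0,0,0,0,0,66])

```text
time: 9.25
position: [0.5307, 0.3682, 0.169]
ee_rot: [2.1, 2.33, 0.018]
force: [0.8, 0.7, 0.4]
opening: 0.0661
```

```bash
python3 -c "
from plan import *
import fit
snap('wrist','w6'); fit.locks('w6',.071,400,(.45,.65,.2,.45))
print('t .5425 .3677 5.9')
lockpick(.5584,.0448,11.3,.150)
"
```

```text
red px 277 315 origin [0.5949 0.235 ] yaw 17.7 miss 0.619
red px 275 194 origin [0.5676 0.367 ] yaw -17.1 miss 0.596
t .5425 .3677 5.9
target 0.5427101654632542 0.04166486169211971
9.3 [0.5294 0.3676 0.1661] [2.101 2.331 0.013] [-0.5 -0.6 -0.4] 0.0659 [0.43 0.46 1.38 0.   1.3  0.33]
yaw now 95.96 tilt z [ 0.0079  0.0037 -1.    ]
turn about tool z -5.339906979192449  shift tool mm before turn [-325.6  -20.7   15. ]
```

View pics/w6.png

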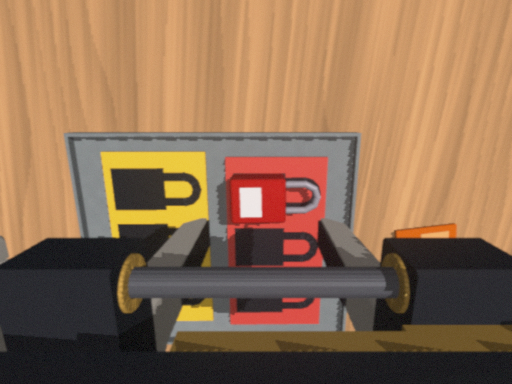

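Emit:
servo_tool(steps=[0,0,0,-32.4,-1.7,0,66,0,0,0,-32.4,-1.7,0,66,0,0,0,-32.4,-1.7,0,66,0,0,0,-32.4,-1.7,0,66,0,0,0,-32.4,-1.7,0,66,0,0,0,-32.4,-1.7,0,66,0,0,0,-32.4,-1.7,0,66,0,0,0,-32.4,-1.7,10,66,0,0,0,-32.4,-1.7,20,66,0,0,0,-32.4,-1.7,20,66])

```text
time: 10.3
position: [0.5434, 0.0411, 0.1108]
ee_rot: [2.103, 2.334, 0.0]
force: [0.4, -0.2, -0.5]
opening: 0.0657
```

Emit:
servo_tool(steps=[0,0,-5.4,0,0,10,66,0,0,0,0,0,0,66,0,0,0,0,0,0,66,0,0,0,0,0,0,66])

```text
time: 10.7
position: [0.544, 0.0429, 0.1022]
ee_rot: [1.991, 2.429, 0.001]
force: [0.3, -0.2, -0.2]
opening: 0.0658
```

```bash
python3 -c "
from plan import *
import fit
snap('wrist','w7'); fit.locks('w7',.008,400,(.35,.75,-.14,.1))
lockpick(.5584,.0448,11.3,.0285)
"
```

```text
red px 236 313 origin [ 0.5528 -0.0627] yaw 11.6 miss 0.466
yellow px 334 316 origin [ 0.6294 -0.0428] yaw 30.8 miss 0.557
yellow px 370 219 origin [0.6525 0.0366] yaw -30.2 miss 0.492
yellow px 261 199 origin [0.5583 0.0445] yaw 9.1 miss 0.118
target 0.5427101654632542 0.04166486169211971
10.75 [0.5441 0.043  0.1023] [1.990e+00 2.429e+00 1.000e-03] [-0.4 -0.2 -0.2] 0.0655 [-0.13  0.36  1.7   0.    1.08 -0.32]
yaw now 101.35 tilt z [ 1.3e-03 -1.0e-04 -1.0e+00]
turn about tool z 0.05052664683404373  shift tool mm before turn [-1.  -1.7 73.8]
```

View pics/w7.png

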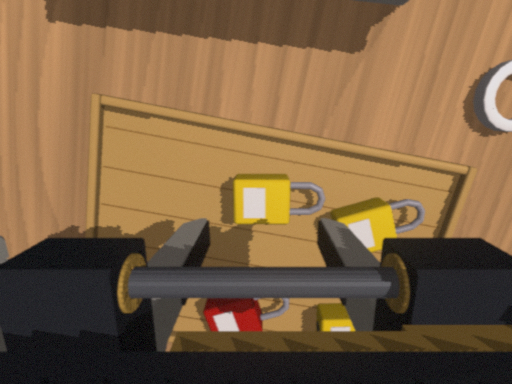

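Emit:
servo_tool(steps=[0,0,0,-1,-1.7,20,66,0,0,0,0,0,20,66,0,0,0,0,0,20,66,0,0,0,0,0,13.5,66,0,0,0,0,0,0,40,0,0,0,0,0,0,40,0,0,0,0,0,0,40,0,0,0,0,0,0,40,0,0,0,0,0,0,40,0,0,0,0,0,0,40])

```text
time: 11.75
position: [0.5431, 0.0411, 0.0293]
ee_rot: [1.99, 2.429, 0.002]
force: [0.3, 0.4, 6.7]
opening: 0.0476
```

Emit:
servo_tool(steps=[0,0,0,0,0,-10,40,0,0,0,0,0,-30,40,0,0,0,0,0,-40,40,0,0,0,0,0,-43,40,0,0,0,0,0,0,40,0,0,0,0,0,0,40])

```text
time: 12.35
position: [0.5427, 0.0408, 0.1525]
ee_rot: [1.989, 2.428, 0.002]
force: [-0.2, -0.3, -1.6]
opening: 0.0476
```

```bash
python3 -c "
from plan import *
lockpick(.4312,.3612,5.9,.115)
"
```

```text
target 0.41528475492612527 0.35955531941140406
12.35 [0.5427 0.0408 0.1525] [1.989e+00 2.428e+00 2.000e-03] [-0.2 -0.3 -1.6] 0.0476 [-0.13  0.3   1.65 -0.    1.19 -0.33]
yaw now 101.35 tilt z [ 2.7e-03 -5.0e-04 -1.0e+00]
turn about tool z 5.453913061585524  shift tool mm before turn [337.6 -62.2  37. ]
```

Emit:
servo_tool(steps=[0,0,0,33.8,-6.2,0,40,0,0,0,33.8,-6.2,0,40,0,0,0,33.8,-6.2,0,40,0,0,0,33.8,-6.2,0,40,0,0,0,33.8,-6.2,0,40,0,0,0,33.8,-6.2,0,40,0,0,0,33.8,-6.2,0,40,0,0,0,33.8,-6.2,0,40,0,0,0,33.8,-6.2,0,40,0,0,0,33.8,-6.2,0,40])

```text
time: 13.35
position: [0.4129, 0.3606, 0.1491]
ee_rot: [-1.99, -2.429, 0.006]
force: [0.6, 0.6, -0.6]
opening: 0.0475
```

Emit:
servo_tool(steps=[0,0,5.5,0,0,0,40,0,0,0,0,0,20,40,0,0,0,0,0,17,40,0,0,0,0,0,5,40,0,0,0,0,0,0,40,0,0,0,0,0,0,40])

```text
time: 13.95
position: [0.4149, 0.36, 0.1091]
ee_rot: [-2.105, -2.332, 0.001]
force: [0.5, 0.6, -0.4]
opening: 0.0474
```

```bash
python3 -c "
from plan import *
lockpick(.4312,.3612,5.9,.0925)
snap('wrist','w8')
"
```

```text
target 0.41528475492612527 0.35955531941140406
13.95 [0.4149 0.36   0.1091] [-2.105e+00 -2.332e+00  1.000e-03] [ 0.5  0.6 -0.4] 0.0474 [ 0.51  0.36  1.69 -0.    1.1   0.41]
yaw now 95.84 tilt z [-5.e-04 -3.e-04 -1.e+00]
turn about tool z -0.05909041978679852  shift tool mm before turn [-0.5  0.4 16.6]
```

View pics/w8.png

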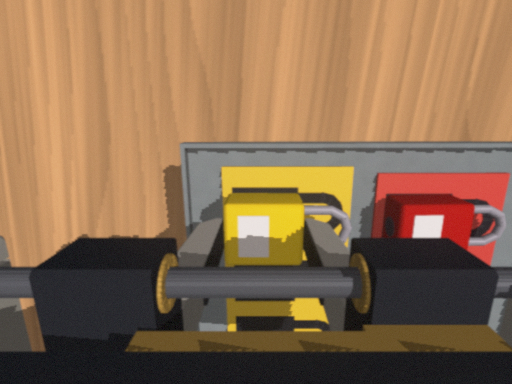

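Emit:
servo_tool(steps=[0,0,0,-0.5,0.4,8,40,0,0,0,0,0,6,40,0,0,0,0,0,2.5,40,0,0,0,0,0,0,40,0,0,0,0,0,0,66,0,0,0,0,0,0,66,0,0,0,0,0,0,66,0,0,0,0,0,-20,66,0,0,0,0,0,-40,66,0,0,0,0,0,0,66])

```text
time: 15.0
position: [0.4182, 0.3615, 0.1577]
ee_rot: [2.103, 2.33, 0.014]
force: [0.0, 0.5, -0.1]
opening: 0.0659
```

Emit:
servo_tool(steps=[0,0,0,0,0,0,66,0,0,0,0,0,0,66])

```text
time: 15.2
position: [0.4147, 0.3594, 0.1518]
ee_rot: [-2.105, -2.332, 0.002]
force: [0.1, 0.4, -1.0]
opening: 0.0662
```

```bash
python3 -c "
from plan import *
snap('wrist','w9')
snap('side','s2');crop('s2',150,100,330,280,4,'s2c')
lockpick(.650,.0407,28.5,.1)
"
```

```text
target 0.6359389261974085 0.033065459835846266
15.3 [0.4145 0.3592 0.1513] [-2.105 -2.331  0.004] [ 0.2 -0.5 -0.1] 0.0661 [ 0.51  0.31  1.63 -0.    1.2   0.41]
yaw now 95.86 tilt z [-0.0022 -0.0013 -1.    ]
turn about tool z -22.644955827835815  shift tool mm before turn [-347.   187.1   51.3]
```

View pics/s2c.png

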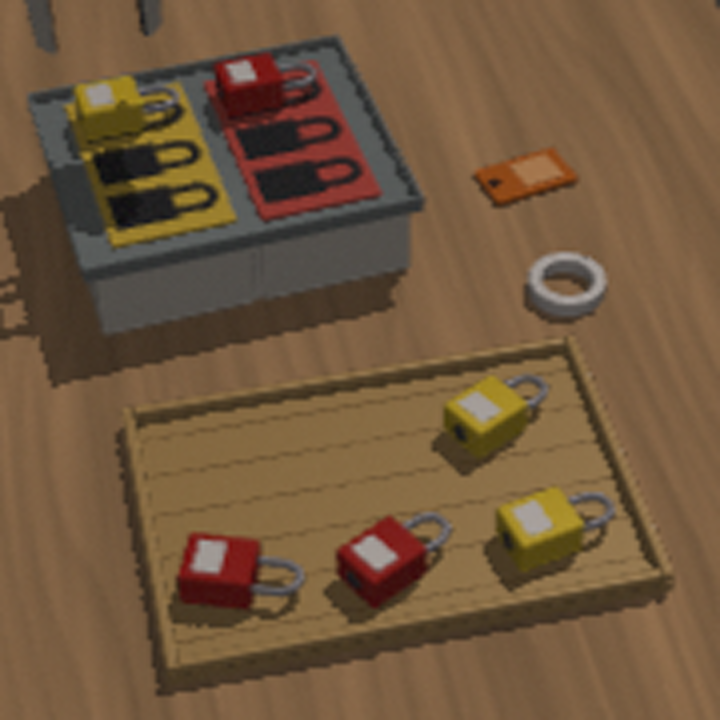

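View pics/w9.png

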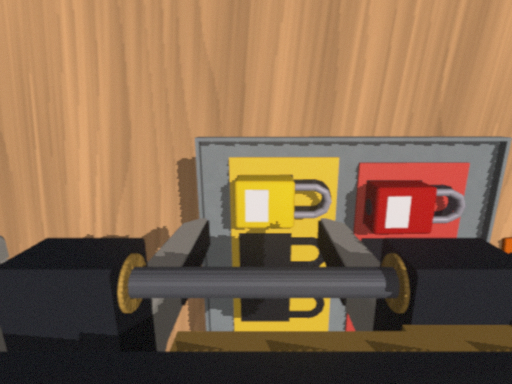

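Emit:
servo_tool(steps=[0,0,0,-34.7,18.6,0,66,0,0,0,-34.7,18.6,0,66,0,0,0,-34.7,18.6,0,66,0,0,0,-34.7,18.6,0,66,0,0,0,-34.7,18.6,0,66,0,0,0,-34.7,18.6,0,66,0,0,0,-34.7,18.6,0,66,0,0,0,-34.7,18.6,0,66,0,0,0,-34.7,18.6,0,66,0,0,0,-34.7,18.6,0,66])

```text
time: 16.3
position: [0.6358, 0.0321, 0.1513]
ee_rot: [-2.104, -2.33, 0.002]
force: [0.1, -0.3, -0.1]
opening: 0.0659
```

Emit:
servo_tool(steps=[0,0,-7.5,0,0,10,66,0,0,-7.5,0,0,20,66,0,0,-7.6,0,0,20,66,0,0,0,0,0,0,66,0,0,0,0,0,0,66])

```text
time: 16.8
position: [0.6352, 0.0336, 0.1018]
ee_rot: [-1.611, -2.695, 0.001]
force: [-0.4, -0.0, 0.5]
opening: 0.0656
```

```bash
python3 -c "
from plan import *
import fit
snap('wrist','w10'); fit.locks('w10',.008,400,(.35,.75,-.14,.1))
lockpick(.650,.0407,28.5,.0285)
"
```

```text
red px 17 186 origin [ 0.4356 -0.0534] yaw 65.3 miss 0.319
yellow px 225 312 origin [ 0.6615 -0.0675] yaw 13.4 miss 0.552
yellow px 266 200 origin [0.6524 0.0399] yaw 26.2 miss 0.127
target 0.6359389261974085 0.033065459835846266
16.85 [0.6359 0.0336 0.1028] [-1.611 -2.697  0.   ] [ 0.1 -0.8  0.1] 0.0659 [-0.12  0.5   1.46  0.    1.17 -0.62]
yaw now 118.28 tilt z [-1.e-04  0.e+00 -1.e+00]
turn about tool z -0.21995433813066256  shift tool mm before turn [-0.4 -0.2 74.3]
```

View pics/w10.png

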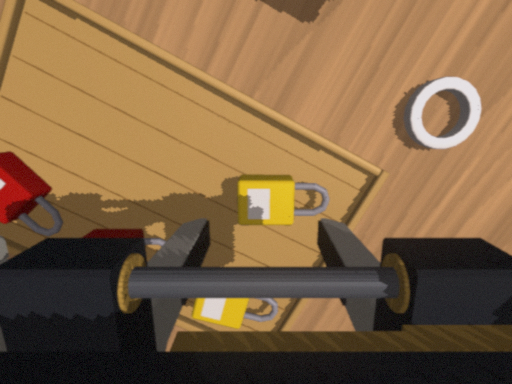

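Emit:
servo_tool(steps=[0,0,0,-0.5,1.8,20,66,0,0,0,0,0,20,66,0,0,0,0,0,20,66,0,0,0,0,0,14,66,0,0,0,0,0,0,40,0,0,0,0,0,0,40,0,0,0,0,0,0,40,0,0,0,0,0,0,40,0,0,0,0,0,0,40,0,0,0,0,0,0,40])

```text
time: 17.85
position: [0.6385, 0.0338, 0.03]
ee_rot: [1.606, 2.697, 0.002]
force: [-0.9, -0.1, 5.5]
opening: 0.0473
```

Emit:
servo_tool(steps=[0,0,0,0,0,-10,40,0,0,0,0,0,-30,40,0,0,0,0,0,-40,40,0,0,0,0,0,-43,40,0,0,0,0,0,0,40,0,0,0,0,0,0,40])

```text
time: 18.45
position: [0.6379, 0.0339, 0.153]
ee_rot: [1.606, 2.698, 0.001]
force: [-0.1, -0.2, -1.4]
opening: 0.0476
```

```bash
python3 -c "
from plan import *
lockpick(.4368,.3075,5.9,.115)
"
```

```text
target 0.4208847549261252 0.30585531941140404
18.45 [0.6379 0.0339 0.153 ] [1.606e+00 2.698e+00 1.000e-03] [-0.1 -0.2 -1.4] 0.0476 [-0.12  0.46  1.4  -0.    1.28 -0.62]
yaw now 118.46 tilt z [ 2.2e-03 -3.0e-04 -1.0e+00]
turn about tool z 22.5606237544784  shift tool mm before turn [342.5 -61.3  37.4]
```

Emit:
servo_tool(steps=[0,0,0,34.2,-6.1,0,40,0,0,0,34.2,-6.1,0,40,0,0,0,34.2,-6.1,0,40,0,0,0,34.2,-6.1,0,40,0,0,0,34.2,-6.1,0,40,0,0,0,34.2,-6.1,0,40,0,0,0,34.2,-6.1,0,40,0,0,0,34.2,-6.1,0,40,0,0,0,34.2,-6.1,0,40,0,0,0,34.2,-6.1,0,40])

```text
time: 19.45
position: [0.4184, 0.3058, 0.1496]
ee_rot: [-1.606, -2.697, 0.006]
force: [-0.0, 0.7, -1.4]
opening: 0.0476
```

Emit:
servo_tool(steps=[0,0,7.5,0,0,0,40,0,0,7.5,0,0,0,40,0,0,7.6,0,0,10,40,0,0,0,0,0,17,40,0,0,0,0,0,13,40,0,0,0,0,0,0,40,0,0,0,0,0,0,40])

```text
time: 20.15
position: [0.4199, 0.3051, 0.1105]
ee_rot: [-2.104, -2.331, 0.005]
force: [0.2, -0.2, -1.1]
opening: 0.0477
```

```bash
python3 -c "
from plan import *
lockpick(.4368,.3075,5.9,.093)
snap('wrist','w11')
"
```

```text
target 0.4208847549261252 0.30585531941140404
20.15 [0.4199 0.3051 0.1105] [-2.104 -2.331  0.005] [ 0.2 -0.2 -1.1] 0.0477 [ 0.41  0.31  1.76 -0.    1.08  0.31]
yaw now 95.85 tilt z [-0.003  -0.0013 -1.    ]
turn about tool z -0.04555288553513037  shift tool mm before turn [ 0.7  1.1 17.5]
```

View pics/w11.png

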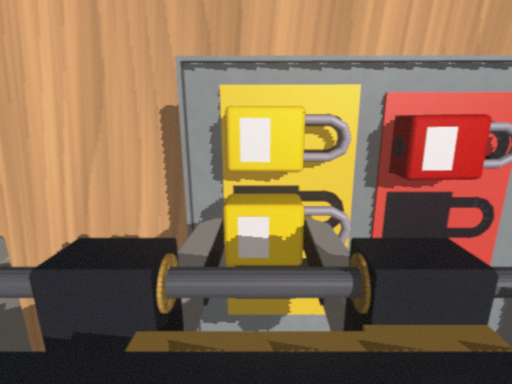

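Emit:
servo_tool(steps=[0,0,0,0.5,0.8,8,40,0,0,0,0,0,6,40,0,0,0,0,0,3.5,40,0,0,0,0,0,0,40,0,0,0,0,0,0,66,0,0,0,0,0,0,66,0,0,0,0,0,0,66,0,0,0,0,0,-20,66,0,0,0,0,0,-40,66,0,0,0,0,0,0,66])

```text
time: 21.2
position: [0.4248, 0.3076, 0.1592]
ee_rot: [2.102, 2.329, 0.014]
force: [1.2, 0.1, 0.3]
opening: 0.0661
```

Emit:
servo_tool(steps=[0,0,0,0,0,0,66,0,0,0,0,0,0,66])

```text
time: 21.4
position: [0.4211, 0.3058, 0.1535]
ee_rot: [-2.105, -2.332, 0.002]
force: [-0.4, -0.2, 0.0]
opening: 0.0662
```

```bash
python3 -c "
from plan import *
snap('wrist','w12')
snap('side','s3');crop('s3',150,100,330,280,4,'s3c')
lockpick(.6624,-.072,9.4,.1)
"
```

```text
target 0.6466148454142885 -0.07461321539586595
21.5 [0.4209 0.3057 0.153 ] [-2.104 -2.331  0.003] [ 0.2 -0.4  0.2] 0.0658 [ 0.41  0.26  1.7  -0.    1.18  0.31]
yaw now 95.85 tilt z [-0.0022 -0.001  -1.    ]
turn about tool z -3.547536861612741  shift tool mm before turn [-401.3  185.9   52.8]
```

View pics/s3c.png

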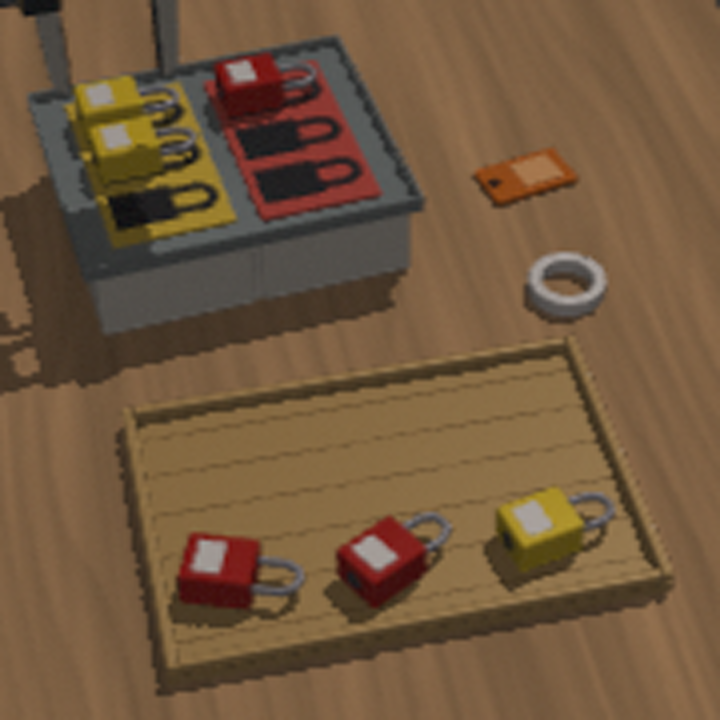

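Emit:
servo_tool(steps=[0,0,0,-40.1,18.6,0,66,0,0,0,-40.1,18.6,0,66,0,0,0,-40.1,18.6,0,66,0,0,0,-40.1,18.6,0,66,0,0,0,-40.1,18.6,0,66,0,0,0,-40.1,18.6,0,66,0,0,0,-40.1,18.6,0,66,0,0,0,-40.1,18.6,0,66,0,0,0,-40.1,18.6,0,66,0,0,0,-40.1,18.6,0,66])

```text
time: 22.5
position: [0.6478, -0.0754, 0.1527]
ee_rot: [-2.104, -2.33, 0.001]
force: [0.1, 0.7, -0.5]
opening: 0.0661
```

Emit:
servo_tool(steps=[0,0,-3.5,0,0,10,66,0,0,0,0,0,20,66,0,0,0,0,0,20,66,0,0,0,0,0,0,66,0,0,0,0,0,0,66,0,0,0,0,0,0,66])

```text
time: 23.1
position: [0.6482, -0.0738, 0.105]
ee_rot: [2.032, 2.395, 0.001]
force: [0.6, -1.0, 0.4]
opening: 0.0659
```

```bash
python3 -c "
from plan import *
import fit
snap('wrist','w13'); fit.locks('w13',.008,400,(.35,.75,-.14,.1))
lockpick(.6624,-.072,9.4,.0285)
"
```

```text
red px 137 183 origin [ 0.5538 -0.0702] yaw 29.0 miss 0.147
red px 25 147 origin [ 0.4462 -0.0669] yaw -14.1 miss 0.322
yellow px 262 197 origin [ 0.6634 -0.0714] yaw 12.4 miss 0.113
target 0.6466148454142885 -0.07461321539586595
23.15 [ 0.6484 -0.0738  0.1053] [2.031e+00 2.394e+00 1.000e-03] [0.  0.7 0.1] 0.0659 [-0.28  0.53  1.42  0.    1.19 -0.45]
yaw now 99.37 tilt z [ 1.8e-03 -5.0e-04 -1.0e+00]
turn about tool z -0.02857486447308588  shift tool mm before turn [-0.4 -2.  76.8]
```

View pics/w13.png

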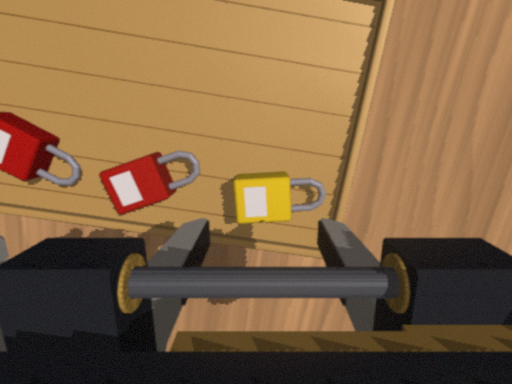

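Emit:
servo_tool(steps=[0,0,0,-0.6,-1,20,66,0,0,-2,0,0,20,66,0,0,0,0,0,20,66,0,0,0,0,0,16.5,66,0,0,0,0,0,0,40,0,0,0,0,0,0,40,0,0,0,0,0,0,40,0,0,0,0,0,0,40,0,0,0,0,0,0,40,0,0,0,0,0,0,40])

```text
time: 24.15
position: [0.6478, -0.0748, 0.0293]
ee_rot: [1.989, 2.428, 0.002]
force: [-0.1, 0.3, 6.2]
opening: 0.0475
```

Emit:
servo_tool(steps=[0,0,0,0,0,-10,40,0,0,0,0,0,-30,40,0,0,0,0,0,-40,40,0,0,0,0,0,-43,40,0,0,0,0,0,0,40,0,0,0,0,0,0,40])

```text
time: 24.75
position: [0.6472, -0.0747, 0.1522]
ee_rot: [1.989, 2.428, 0.002]
force: [0.9, 0.8, -1.9]
opening: 0.0478
```

```bash
python3 -c "
from plan import *
lockpick(.4424,.2538,5.9,.115)
"
```

```text
target 0.42648475492612525 0.25215531941140407
24.75 [ 0.6472 -0.0747  0.1522] [1.989e+00 2.428e+00 2.000e-03] [ 0.9  0.8 -1.9] 0.0478 [-0.29  0.48  1.37 -0.    1.29 -0.48]
yaw now 101.36 tilt z [ 2.5e-03 -8.0e-04 -1.0e+00]
turn about tool z 5.458079726602705  shift tool mm before turn [ 364.  -152.1   36.4]
```

Emit:
servo_tool(steps=[0,0,0,36.4,-15.1,0,40,0,0,0,36.4,-15.1,0,40,0,0,0,36.4,-15.1,0,40,0,0,0,36.4,-15.1,0,40,0,0,0,36.4,-15.1,0,40,0,0,0,36.4,-15.1,0,40,0,0,0,36.4,-15.1,0,40,0,0,0,36.4,-15.1,0,40,0,0,0,36.4,-15.1,0,40,0,0,0,36.4,-15.1,0,40])

```text
time: 25.75
position: [0.4244, 0.2532, 0.1488]
ee_rot: [-1.99, -2.428, 0.005]
force: [-0.4, 0.3, -1.6]
opening: 0.0476
```

Emit:
servo_tool(steps=[0,0,5.5,0,0,0,40,0,0,0,0,0,20,40,0,0,0,0,0,17,40,0,0,0,0,0,4,40,0,0,0,0,0,0,40,0,0,0,0,0,0,40])

```text
time: 26.35
position: [0.427, 0.2524, 0.1096]
ee_rot: [-2.105, -2.331, 0.001]
force: [0.1, 0.2, -0.3]
opening: 0.0477
```

```bash
python3 -c "
from plan import *
lockpick(.4424,.2538,5.9,.0925)
snap('wrist','w14')
"
```

```text
target 0.42648475492612525 0.25215531941140407
26.35 [0.427  0.2524 0.1096] [-2.105e+00 -2.331e+00  1.000e-03] [ 0.1  0.2 -0.3] 0.0477 [0.31 0.27 1.81 0.   1.06 0.21]
yaw now 95.84 tilt z [-6.e-04 -2.e-04 -1.e+00]
turn about tool z -0.05934918405756662  shift tool mm before turn [-0.2 -0.5 17.1]
```

View pics/w14.png

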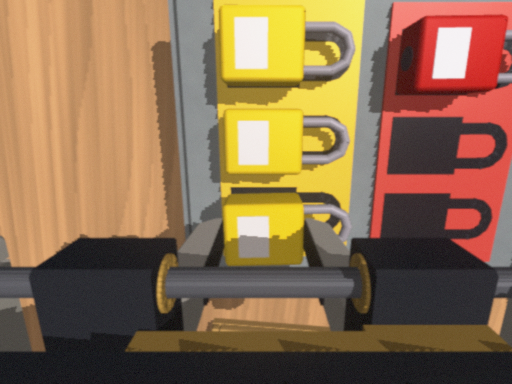

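Emit:
servo_tool(steps=[0,0,0,-0.2,-0.5,8,40,0,0,0,0,0,6,40,0,0,0,0,0,3,40,0,0,0,0,0,0,40,0,0,0,0,0,0,66,0,0,0,0,0,0,66,0,0,0,0,0,0,66,0,0,0,0,0,-20,66,0,0,0,0,0,-40,66,0,0,0,0,0,0,66])

```text
time: 27.4
position: [0.4297, 0.2534, 0.1573]
ee_rot: [2.102, 2.329, 0.012]
force: [0.7, -0.1, 0.4]
opening: 0.0658
```

Emit:
servo_tool(steps=[0,0,0,0,0,0,66,0,0,0,0,0,0,66])

```text
time: 27.6
position: [0.4259, 0.2521, 0.1518]
ee_rot: [-2.105, -2.332, 0.002]
force: [0.4, -0.2, -0.9]
opening: 0.0658
```

```bash
python3 -c "
from plan import *
snap('wrist','w15')
snap('side','s4');crop('s4',150,100,330,280,4,'s4c')
lockpick(.5535,-.0708,28.5,.1)
"
```

```text
target 0.5394389261974085 -0.07843454016415374
27.7 [0.4257 0.252  0.1515] [-2.104 -2.331  0.003] [ 0.5 -0.6 -0.2] 0.0665 [ 0.31  0.22  1.76 -0.    1.16  0.21]
yaw now 95.86 tilt z [-2.3e-03 -7.0e-04 -1.0e+00]
turn about tool z -22.642182970126356  shift tool mm before turn [-340.3   79.6   51.5]
```

View pics/s4c.png

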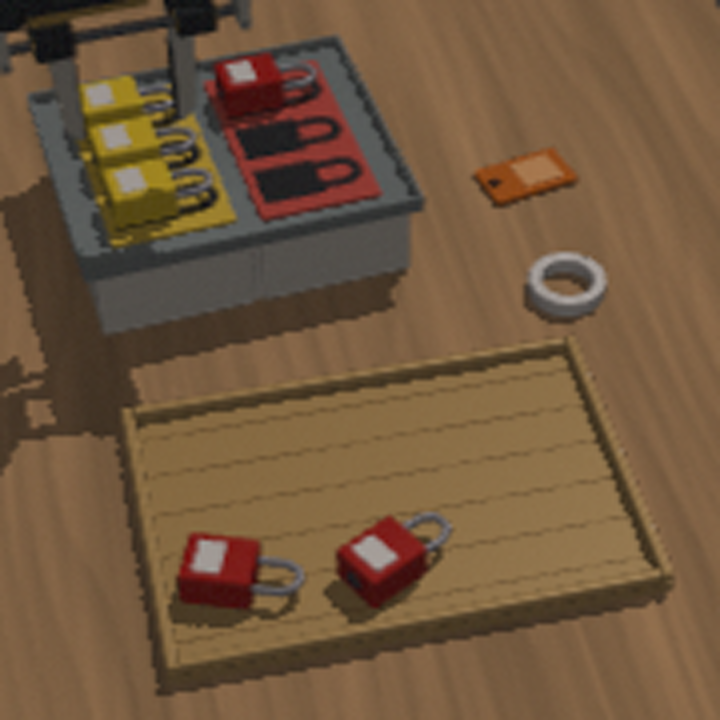

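Emit:
servo_tool(steps=[0,0,0,-34,7.9,0,66,0,0,0,-34,7.9,0,66,0,0,0,-34,7.9,0,66,0,0,0,-34,7.9,0,66,0,0,0,-34,7.9,0,66,0,0,0,-34,7.9,0,66,0,0,0,-34,7.9,0,66,0,0,0,-34,7.9,0,66,0,0,0,-34,7.9,0,66,0,0,0,-34,7.9,0,66])

```text
time: 28.7
position: [0.5396, -0.0791, 0.1515]
ee_rot: [-2.104, -2.33, 0.001]
force: [-0.6, 0.3, 0.0]
opening: 0.0656
```

Emit:
servo_tool(steps=[0,0,-7.5,0,0,10,66,0,0,-7.5,0,0,20,66,0,0,-7.6,0,0,20,66,0,0,0,0,0,0,66,0,0,0,0,0,0,66])

```text
time: 29.2
position: [0.5393, -0.0776, 0.102]
ee_rot: [-1.611, -2.695, 0.001]
force: [0.3, -0.1, 0.9]
opening: 0.0658
```

```bash
python3 -c "
from plan import *
import fit
snap('wrist','w16'); fit.locks('w16',.008,400,(.35,.75,-.14,.1))
lockpick(.5535,-.0708,28.5,.0285)
"
```

```text
red px 262 199 origin [ 0.5525 -0.0697] yaw 32.1 miss 0.132
red px 156 124 origin [ 0.4504 -0.0689] yaw -20.6 miss 0.135
target 0.5394389261974085 -0.07843454016415374
29.25 [ 0.54   -0.0778  0.1028] [-1.611 -2.697  0.   ] [-0.8 -0.2  0.5] 0.0662 [-0.35  0.36  1.7   0.    1.08 -0.84]
yaw now 118.28 tilt z [-2.e-04  1.e-04 -1.e+00]
turn about tool z -0.2198605667504978  shift tool mm before turn [-0.3 -0.8 74.3]
```

View pics/w16.png

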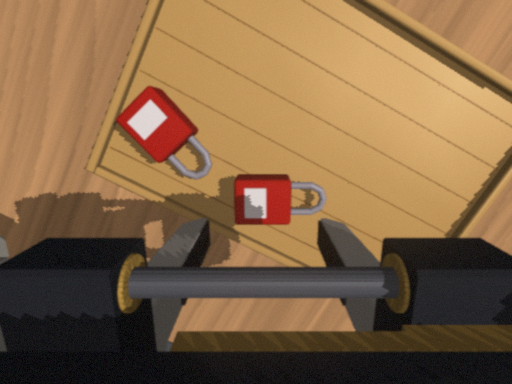

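Emit:
servo_tool(steps=[0,0,0,-0.2,-0.6,20,66,0,0,0,0,0,20,66,0,0,0,0,0,20,66,0,0,0,0,0,14,66,0,0,0,0,0,0,40,0,0,0,0,0,0,40,0,0,0,0,0,0,40,0,0,0,0,0,0,40,0,0,0,0,0,0,40,0,0,0,0,0,0,40])

```text
time: 30.25
position: [0.5404, -0.0786, 0.03]
ee_rot: [1.606, 2.697, 0.001]
force: [-0.3, 1.0, 5.2]
opening: 0.0474
```

Emit:
servo_tool(steps=[0,0,0,0,0,-10,40,0,0,0,0,0,-30,40,0,0,0,0,0,-40,40,0,0,0,0,0,-43,40,0,0,0,0,0,0,40,0,0,0,0,0,0,40])

```text
time: 30.85
position: [0.5398, -0.0784, 0.153]
ee_rot: [1.606, 2.697, 0.001]
force: [-0.0, 0.8, -1.2]
opening: 0.0478
```

```bash
python3 -c "
from plan import *
lockpick(.5481,.3140,5.9,.115)
"
```

```text
target 0.5321847549261253 0.31235531941140404
30.85 [ 0.5398 -0.0784  0.153 ] [1.606e+00 2.697e+00 1.000e-03] [-0.   0.8 -1.2] 0.0478 [-0.35  0.3   1.64 -0.    1.19 -0.85]
yaw now 118.46 tilt z [ 2.5e-03 -9.0e-04 -1.0e+00]
turn about tool z 22.556962891267432  shift tool mm before turn [347.3 179.4  37.6]
```

Emit:
servo_tool(steps=[0,0,0,34.7,18,0,40,0,0,0,34.7,18,0,40,0,0,0,34.7,18,0,40,0,0,0,34.7,18,0,40,0,0,0,34.7,18,0,40,0,0,0,34.7,18,0,40,0,0,0,34.7,18,0,40,0,0,0,34.7,18,0,40,0,0,0,34.7,18,0,40,0,0,0,34.7,18,0,40])

```text
time: 31.85
position: [0.5306, 0.3136, 0.1493]
ee_rot: [-1.606, -2.697, 0.005]
force: [0.5, -0.3, -1.0]
opening: 0.0478
```

Emit:
servo_tool(steps=[0,0,7.5,0,0,0,40,0,0,7.5,0,0,0,40,0,0,7.6,0,0,10,40,0,0,0,0,0,17,40,0,0,0,0,0,11,40,0,0,0,0,0,0,40,0,0,0,0,0,0,40])

```text
time: 32.55
position: [0.5318, 0.3123, 0.1128]
ee_rot: [-2.104, -2.331, 0.003]
force: [0.1, -1.2, -1.4]
opening: 0.0474
```

```bash
python3 -c "
from plan import *
lockpick(.5481,.3140,5.9,.093)
snap('wrist','w17')
"
```

```text
target 0.5321847549261253 0.31235531941140404
32.55 [0.5318 0.3123 0.1128] [-2.104 -2.331  0.003] [ 0.1 -1.2 -1.4] 0.0474 [ 0.35  0.46  1.51 -0.    1.18  0.25]
yaw now 95.86 tilt z [-1.8e-03 -7.0e-04 -1.0e+00]
turn about tool z -0.036333630042520326  shift tool mm before turn [ 0.   0.4 19.8]
```

View pics/w17.png

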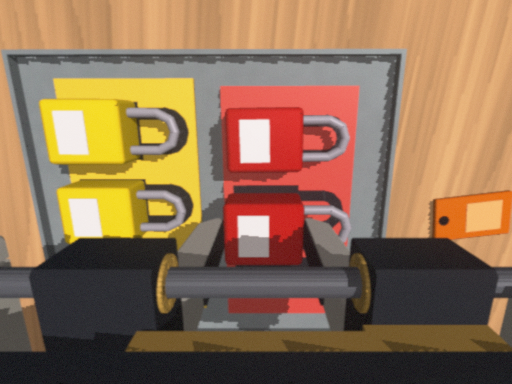

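Emit:
servo_tool(steps=[0,0,0,0,0.3,9,40,0,0,0,0,0,7,40,0,0,0,0,0,4,40,0,0,0,0,0,0,40,0,0,0,0,0,0,66,0,0,0,0,0,0,66,0,0,0,0,0,0,66,0,0,0,0,0,-20,66,0,0,0,0,0,-40,66,0,0,0,0,0,0,66])

```text
time: 33.6
position: [0.5358, 0.3139, 0.1594]
ee_rot: [2.102, 2.329, 0.014]
force: [1.0, -0.7, 0.6]
opening: 0.0662
```

Emit:
servo_tool(steps=[0,0,0,0,0,0,66,0,0,0,0,0,0,66])

```text
time: 33.8
position: [0.5319, 0.3123, 0.1527]
ee_rot: [-2.105, -2.331, 0.002]
force: [-0.2, -0.0, -0.6]
opening: 0.066
```

```bash
python3 -c "
from plan import *
snap('wrist','w18')
snap('side','s5');crop('s5',150,100,330,280,4,'s5c')
lockpick(.4500,-.0690,-19,.1)
"
```

```text
target 0.43487170279041093 -0.0637909095286855
33.9 [0.5317 0.3122 0.1522] [-2.104 -2.331  0.004] [-0.7  0.3 -0.2] 0.0659 [ 0.35  0.43  1.46 -0.    1.26  0.25]
yaw now 95.86 tilt z [-2.5e-03 -9.0e-04 -1.0e+00]
turn about tool z 24.855975126441308  shift tool mm before turn [-364.1 -134.6   52.8]
```

View pics/s5c.png

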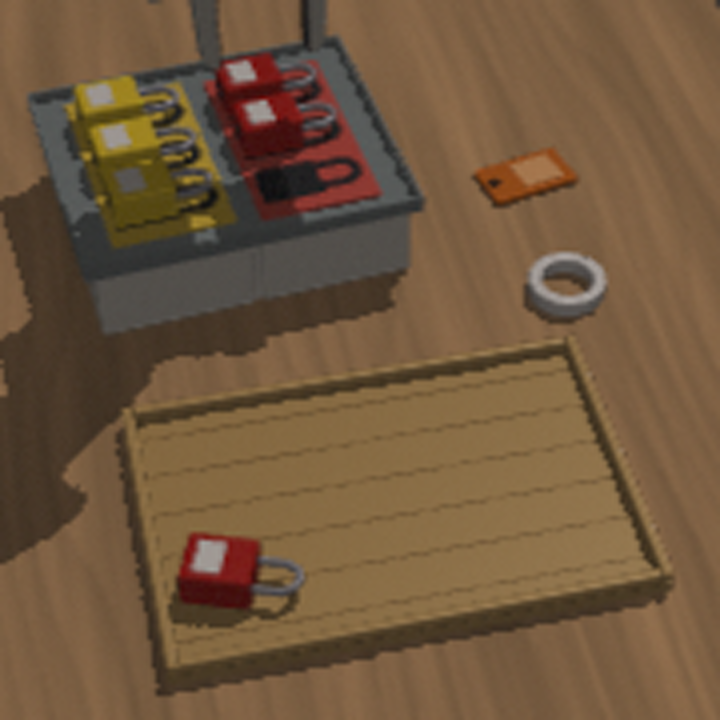

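Emit:
servo_tool(steps=[0,0,0,-36.4,-13.5,0,66,0,0,0,-36.4,-13.5,0,66,0,0,0,-36.4,-13.5,0,66,0,0,0,-36.4,-13.5,0,66,0,0,0,-36.4,-13.5,0,66,0,0,0,-36.4,-13.5,0,66,0,0,0,-36.4,-13.5,0,66,0,0,0,-36.4,-13.5,0,66,0,0,0,-36.4,-13.5,0,66,0,0,0,-36.4,-13.5,0,66])

```text
time: 34.9
position: [0.4343, -0.0644, 0.1529]
ee_rot: [-2.104, -2.331, 0.001]
force: [0.7, 0.1, -0.3]
opening: 0.066
```

Emit:
servo_tool(steps=[0,0,8.3,0,0,10,66,0,0,8.3,0,0,20,66,0,0,8.3,0,0,20,66,0,0,0,0,0,0,66,0,0,0,0,0,0,66])

```text
time: 35.4
position: [0.4349, -0.0631, 0.1033]
ee_rot: [-2.553, -1.827, 0.002]
force: [0.4, -0.9, 0.3]
opening: 0.0659
```

```bash
python3 -c "
from plan import *
import fit
snap('wrist','w19'); fit.locks('w19',.008,400,(.35,.75,-.14,.1))
lockpick(.4500,-.0690,-19,.0285)
"
```

```text
red px 263 199 origin [ 0.4485 -0.069 ] yaw -21.2 miss 0.122
target 0.43487170279041093 -0.0637909095286855
35.45 [ 0.4356 -0.0633  0.1039] [-2.555 -1.828  0.   ] [ 0.1 -0.5 -0.2] 0.0662 [-0.4   0.18  1.95 -0.    1.01 -0.07]
yaw now 71.17 tilt z [-3.e-04  1.e-04 -1.e+00]
turn about tool z 0.17062623916456232  shift tool mm before turn [-0.7 -0.5 75.4]
```

View pics/w19.png

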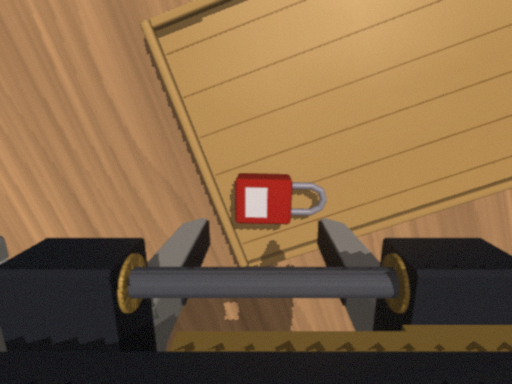

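Emit:
servo_tool(steps=[0,0,0,-0.4,-0.3,20,66,0,0,0,0,0,20,66,0,0,0,0,0,20,66,0,0,0,0,0,15,66,0,0,0,0,0,0,40,0,0,0,0,0,0,40,0,0,0,0,0,0,40,0,0,0,0,0,0,40,0,0,0,0,0,0,40,0,0,0,0,0,0,40])

```text
time: 36.45
position: [0.436, -0.0639, 0.0297]
ee_rot: [2.556, 1.823, 0.002]
force: [-0.1, 0.8, 6.6]
opening: 0.0475
```

Emit:
servo_tool(steps=[0,0,0,0,0,-10,40,0,0,0,0,0,-30,40,0,0,0,0,0,-40,40,0,0,0,0,0,-43,40,0,0,0,0,0,0,40,0,0,0,0,0,0,40])

```text
time: 37.05
position: [0.4356, -0.0638, 0.153]
ee_rot: [2.556, 1.822, 0.002]
force: [-0.1, 0.3, -0.9]
opening: 0.0474
```

```bash
python3 -c "
from plan import *
lockpick(.5537,.2603,5.9,.115)
"
```

```text
target 0.5377847549261252 0.258655319411404
37.05 [ 0.4356 -0.0638  0.153 ] [2.556e+00 1.822e+00 2.000e-03] [-0.1  0.3 -0.9] 0.0474 [-0.4   0.12  1.88 -0.    1.14 -0.07]
yaw now 70.96 tilt z [ 0.0029 -0.0013 -1.    ]
turn about tool z -24.93508961341837  shift tool mm before turn [338.2  -8.7  37.9]
```

Emit:
servo_tool(steps=[0,0,0,33.8,-0.9,0,40,0,0,0,33.8,-0.9,0,40,0,0,0,33.8,-0.9,0,40,0,0,0,33.8,-0.9,0,40,0,0,0,33.8,-0.9,0,40,0,0,0,33.8,-0.9,0,40,0,0,0,33.8,-0.9,0,40,0,0,0,33.8,-0.9,0,40,0,0,0,33.8,-0.9,0,40,0,0,0,33.8,-0.9,0,40])

```text
time: 38.05
position: [0.5357, 0.2599, 0.1494]
ee_rot: [-2.557, -1.823, 0.006]
force: [-0.4, 0.1, 0.3]
opening: 0.0478
```

Emit:
servo_tool(steps=[0,0,-8.3,0,0,0,40,0,0,-8.3,0,0,0,40,0,0,-8.3,0,0,10,40,0,0,0,0,0,17,40,0,0,0,0,0,11,40,0,0,0,0,0,0,40,0,0,0,0,0,0,40])

```text
time: 38.75
position: [0.5363, 0.2587, 0.1129]
ee_rot: [-2.105, -2.331, 0.002]
force: [0.3, -0.1, -0.6]
opening: 0.0475
```

```bash
python3 -c "
from plan import *
lockpick(.5537,.2603,5.9,.093)
snap('wrist','w20')
"
```

```text
target 0.5377847549261252 0.258655319411404
38.75 [0.5363 0.2587 0.1129] [-2.105e+00 -2.331e+00  2.000e-03] [ 0.3 -0.1 -0.6] 0.0475 [0.26 0.43 1.56 0.   1.15 0.16]
yaw now 95.84 tilt z [-1.8e-03 -5.0e-04 -1.0e+00]
turn about tool z -0.06411048450550538  shift tool mm before turn [-0.2  1.5 19.9]
```

View pics/w20.png

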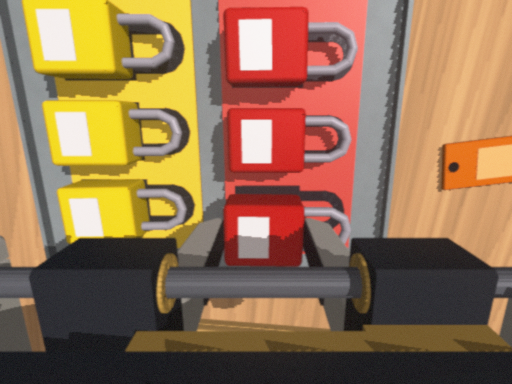

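Emit:
servo_tool(steps=[0,0,0,0,1,9,40,0,0,0,0,0,7,40,0,0,0,0,0,4,40,0,0,0,0,0,0,40,0,0,0,0,0,0,66,0,0,0,0,0,0,66,0,0,0,0,0,0,66,0,0,0,0,0,-20,66,0,0,0,0,0,-40,66,0,0,0,0,0,-30,66])

```text
time: 39.8
position: [0.5381, 0.259, 0.1855]
ee_rot: [2.105, 2.332, 0.001]
force: [0.7, 0.0, 0.8]
opening: 0.0661
```

Emit:
servo_tool(steps=[0,0,0,-10,-12,-30,66,0,0,0,-10,-12,-30,66,0,0,0,-10,-12,-30,66,0,0,0,-10,-12,-30,66,0,0,0,0,0,0,66,0,0,0,0,0,0,66])

```text
time: 40.4
position: [0.4944, 0.2143, 0.3044]
ee_rot: [2.105, 2.331, 0.003]
force: [0.3, 0.4, 0.3]
opening: 0.0663
```

```bash
cat > chk.py <<'E'
from h import *
import sys
f=sys.argv[1]; k=3
im=cv2.imread('pics/'+f+'.png'); big=cv2.resize(im[0:200,130:390],None,fx=k,fy=k,interpolation=cv2.INTER_CUBIC)
a=.103
for c in((.5481,.3140),(.4368,.3075)):
    for d in(-.054,0,.054):
        o=np.array([c[0]-np.sin(a)*d,c[1]+np.cos(a)*d])
        for z in(.071,.099):
            P=[w2px(f,[o[0]+np.cos(a)*X-np.sin(a)*Y,o[1]+np.sin(a)*X+np.cos(a)*Y,z]) for X,Y in((-.04,-.02),(.008,-.02),(.008,.02),(-.04,.02))]
            cv2.polylines(big,[np.round((np.array(P)-[130,0]+.5)*k).astype(np.int32)],True,(255,0,0) if z>.08 else (0,255,0),1)
cv2.imwrite('pics/'+f+'o.png',big)
E
python3 -c "
from plan import *
snap('wrist','w21'); obs();snap('side','s6');snap('scene','sc6')
crop('s6',160,270,330,384,4.5,'s6c')"; python3 chk.py w21
```

```text
40.45 [0.494  0.2143 0.3031] [-2.105 -2.332  0.   ] [ 0.3  0.3 -0.3] 0.066 [0.2  0.2  1.41 0.   1.53 0.1 ]
```

View pics/w21o.png

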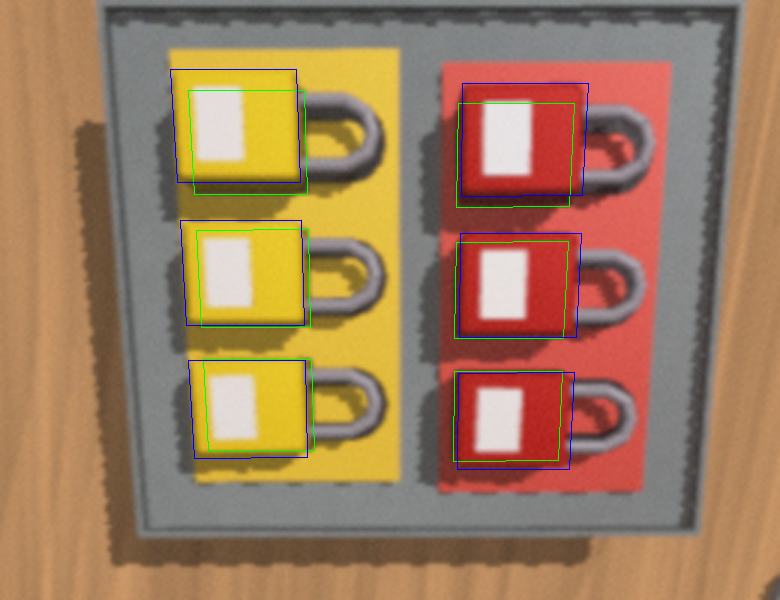

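View pics/s6c.png

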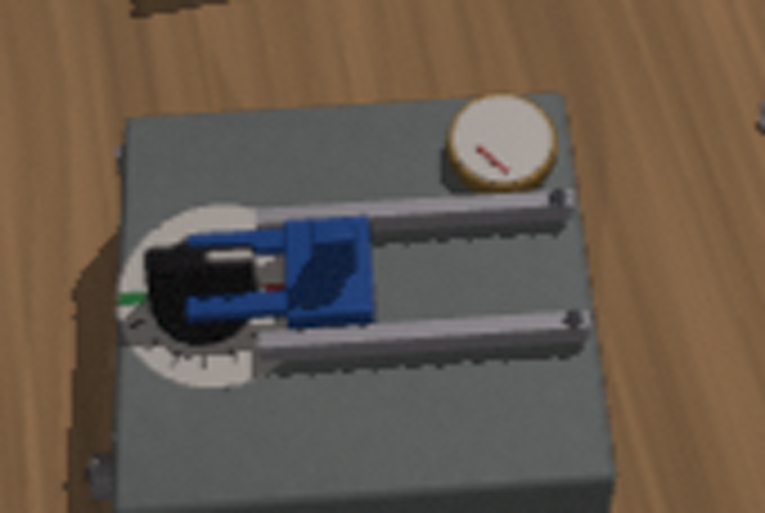

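All six locks match their model outlines to about 2 mm, so step 1 is done. Next I'll look at the cabinet.

Emit:
servo_tool(steps=[0,0,0,-41,-6.4,0,66,0,0,0,-41,-6.4,0,66,0,0,0,-41,-6.4,0,66,0,0,0,-41,-6.4,0,66,0,0,0,-41,-6.4,0,66,0,0,0,-41,-6.4,0,66,0,0,0,-41,-6.4,0,66,0,0,0,-41,-6.4,0,66,0,0,0,-41,-6.4,0,66,0,0,0,-41,-6.4,0,66])

```text
time: 41.55
position: [0.4719, -0.2014, 0.3021]
ee_rot: [-2.103, -2.33, 0.0]
force: [0.3, 0.1, 0.4]
opening: 0.0657
```

Emit:
servo_tool(steps=[0,0,0,-41,-6.4,0,66,0,0,0,-41,-6.4,0,66,0,0,0,-41,-6.4,0,66,0,0,0,-41,-6.4,0,66,0,0,0,-41,-6.4,0,66,0,0,0,-41,-6.4,0,66,0,0,0,0,0,0,66,0,0,0,0,0,0,66,0,0,0,0,0,0,66])

```text
time: 42.45
position: [0.4595, -0.4476, 0.3026]
ee_rot: [-2.103, -2.331, -0.001]
force: [0.1, 0.1, 0.3]
opening: 0.066
```

```bash
python3 -c "
from plan import *
obs();snap('wrist','w22'); crop('w22',90,0,390,225,2.6,'w22c')"
```

```text
42.45 [ 0.4595 -0.4476  0.3026] [-2.103e+00 -2.331e+00 -1.000e-03] [0.1 0.1 0.3] 0.066 [-0.95  0.39  1.14  0.    1.61 -1.05]
```

View pics/w22c.png

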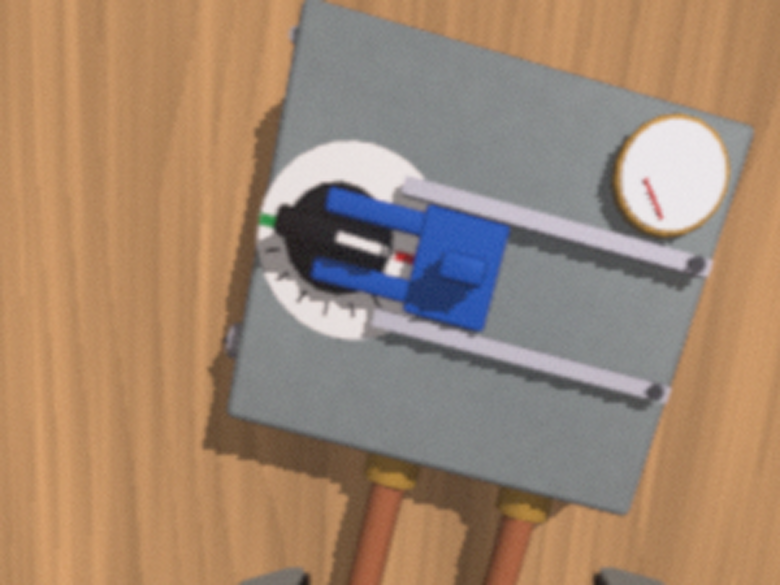

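```bash
python3 - <<'E'
from h import *
def c(u,v,z,k=2.6,o=(90,0)): return np.round(px2w('w22',(u+.5)/k-.5+o[0],(v+.5)/k-.5+o[1],z),4)
C=np.array([c(u,v,.08)[:2] for u,v in((303,0),(752,127),(627,513),(231,415))]); print(C,C.mean(0))
for a,b in((0,1),(3,2),(3,0),(2,1)): d=C[b]-C[a]; print(np.hypot(*d),np.degrees(np.arctan2(d[1],d[0])))
print('dial',c(349,240,.08)); print('tab',c(464,270,.132))
ce=C.mean(0)
crop('w22',190,50,300,140,7,'w22d')
E
```

```text
[[ 0.3714 -0.2537]
 [ 0.5842 -0.2849]
 [ 0.556  -0.4772]
 [ 0.3446 -0.4464]] [ 0.46405 -0.36555]
0.21507505666627177 -8.341080073190213
0.21363192645295323 -8.28940438902567
0.19455469667936576 82.08230379317689
0.1943567081425285 81.65727512226321
dial [ 0.3993 -0.3546  0.08  ]
tab [ 0.456  -0.3648  0.132 ]
```

View pics/w22d.png

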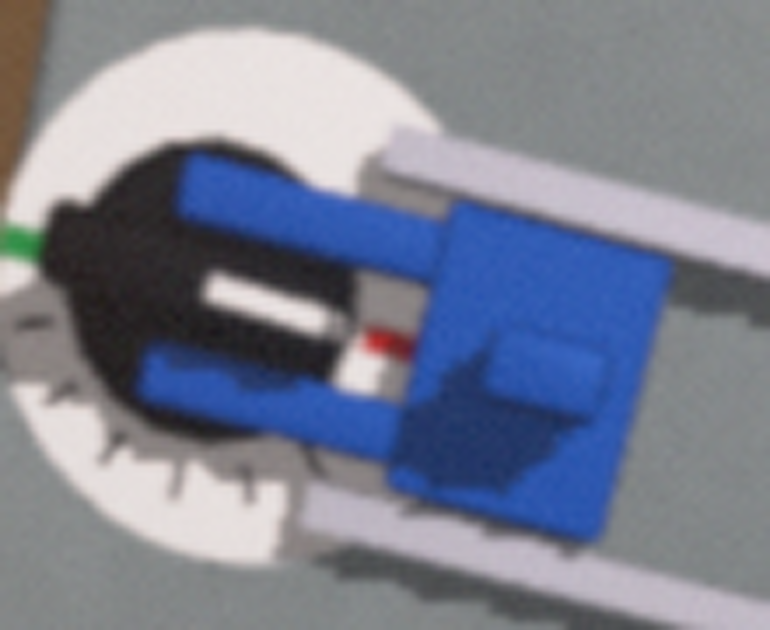

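```bash
python3 - <<'E'
from h import *
def c(u,v,z,k=7,o=(190,50)): return np.round(px2w('w22',(u+.5)/k-.5+o[0],(v+.5)/k-.5+o[1],z)[:2],4)
a=np.radians(-8.3);R=np.array([[np.cos(a),-np.sin(a)],[np.sin(a),np.cos(a)]]);ce=np.array([.4640,-.3656])
def p(n,w): print(n,w,'cab mm',np.round((w-ce)@R*1000,1))
B=[c(u,v,.101) for u,v in((457,203),(675,265),(600,543),(388,482))]
for b in B:p('bridge',b)
p('bridge ctr',np.mean(B,0)); p('tab',c(547,371,.132)); p('skirt',c(223,289,.09)); p('prong tips',c(182,185,.101)); p('prong tip2',c(143,375,.101))
p('pointer ends',c(205,287,.116));p('pointer',c(345,325,.116)); p('bar L end',c(57,240,.116))
p('guide1',c(400,150,.094));p('guide2',c(305,505,.094))
print('knob',ce+R@[-.07,0])
E
```

```text
bridge [ 0.4376 -0.337 ] cab mm [-30.3  24.5]
bridge [ 0.4755 -0.3431] cab mm [ 8.1 23.9]
bridge [ 0.468  -0.3904] cab mm [  7.5 -24. ]
bridge [ 0.4299 -0.3839] cab mm [-31.1 -23. ]
bridge ctr [ 0.45275 -0.3636 ] cab mm [-11.4   0.4]
tab [ 0.4554 -0.3638] cab mm [-8.8  0.5]
skirt [ 0.3975 -0.3542] cab mm [-67.4   1.7]
prong tips [ 0.3911 -0.3389] cab mm [-76.   15.9]
prong tip2 [ 0.3863 -0.3703] cab mm [-76.2 -15.9]
pointer ends [ 0.3983 -0.3558] cab mm [-66.4   0.2]
pointer [ 0.4216 -0.3594] cab mm [-42.9   0. ]
bar L end [ 0.3738 -0.351 ] cab mm [-91.4   1.4]
guide1 [ 0.4268 -0.3287] cab mm [-42.1  31.1]
guide2 [ 0.4151 -0.3895] cab mm [-44.9 -30.7]
knob [ 0.39473319 -0.35549507]
```

Emit:
servo_tool(steps=[0,0,-8.4,0,0,-2,40,0,0,-8.4,0,0,0,40,0,0,-8.4,0,0,0,40,0,0,-8.4,0,0,0,40,0,0,-8.4,0,0,0,40,0,0,-8.4,0,0,0,40,0,0,-8.4,0,0,0,40,0,0,-8.4,0,0,0,40,0,0,-8.6,0,0,0,40,0,0,0,0,0,0,40], grip_force=20)

```text
time: 43.5
position: [0.4598, -0.4473, 0.3063]
ee_rot: [0.224, 3.133, -0.001]
force: [0.5, -0.7, 1.4]
opening: 0.04
```

```bash
python3 -c "
from plan import *
go(.4554,-.3638,171.7,.170)"
```

```text
43.5 [ 0.4598 -0.4473  0.3063] [ 2.240e-01  3.133e+00 -1.000e-03] [ 0.5 -0.7  1.4] 0.04 [-0.95  0.39  1.14  0.    1.61 -2.37]
yaw now 171.83 tilt z [ 5.e-04 -5.e-04 -1.e+00]
turn about tool z 0.13272425594141168  shift tool mm before turn [ 16.3  82.1 136.2]
```

Emit:
servo_tool(steps=[0,0,0,4,20.5,25,40,0,0,0,4,20.5,35,40,0,0,0,4,20.5,40,40,0,0,0,4,20.5,35,40,0,0,0,0,0,0,40,0,0,0,0,0,0,40,0,0,0,0,0,0,40])

```text
time: 44.2
position: [0.4568, -0.3674, 0.1734]
ee_rot: [0.23, 3.129, -0.006]
force: [0.3, 0.6, -0.3]
opening: 0.0397
```

```bash
python3 -c "
from plan import *
go(.4554,-.3638,171.7,.107); snap('wrist','w23');snap('side','s7');crop('s7',160,250,330,384,4.5,'s7c')"
```

```text
44.2 [ 0.4568 -0.3674  0.1734] [ 0.23   3.129 -0.006] [ 0.3  0.6 -0.3] 0.0397 [-0.87  0.35  1.52 -0.    1.27 -2.29]
yaw now 171.58 tilt z [ 0.0033 -0.0044 -1.    ]
turn about tool z -0.12044300827665211  shift tool mm before turn [ 2.1  3.6 66.4]
```

View pics/w23.png

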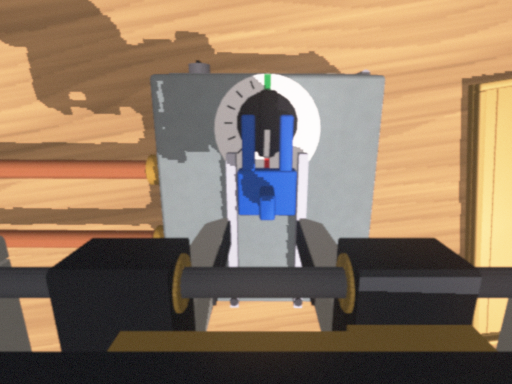

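View pics/s7c.png

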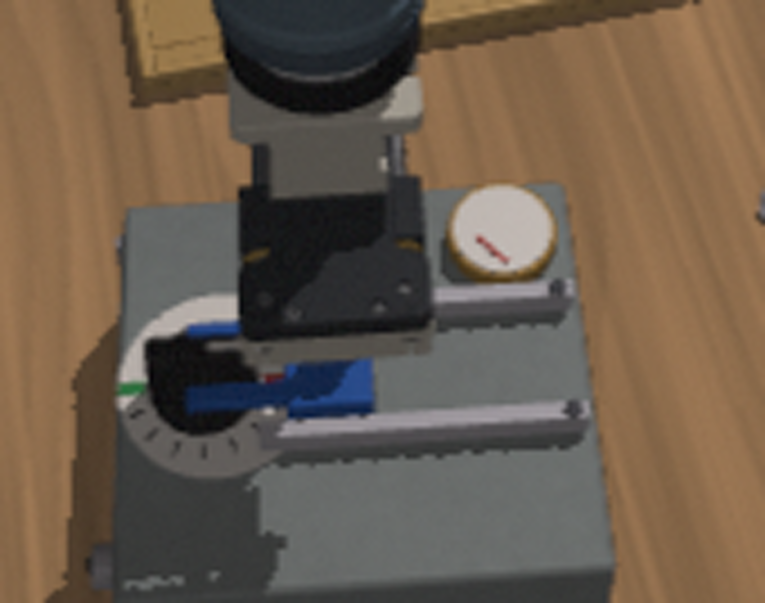

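```bash
python3 -c "
from h import *
crop('w23',205,65,330,235,4.4,'w23c')"
```

```text
(no output)
```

View pics/w23c.png

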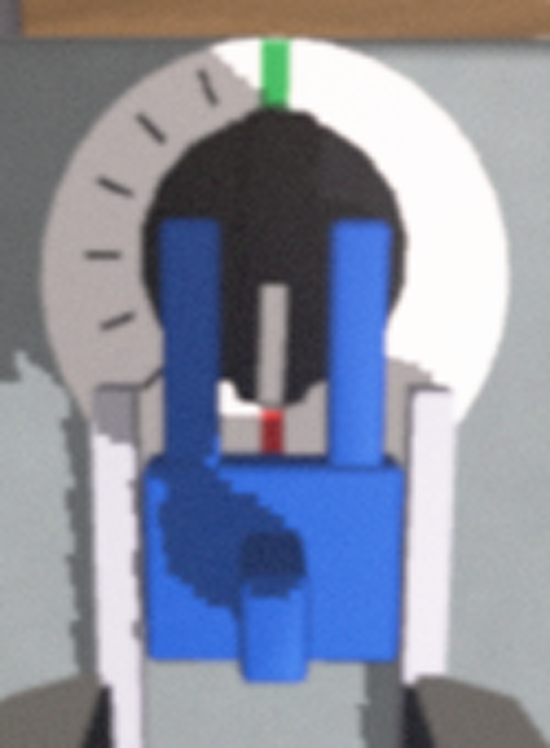

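```bash
python3 - <<'E'
from h import *
def c(u,v,z,k=4.4,o=(205,65)): return np.round(px2w('w23',(u+.5)/k-.5+o[0],(v+.5)/k-.5+o[1],z)[:2],4)
a=np.radians(-8.3);R=np.array([[np.cos(a),-np.sin(a)],[np.sin(a),np.cos(a)]]);ce=np.array([.4640,-.3656])
def p(n,w): print(n,w,'cab mm',np.round((w-ce)@R*1000,1))
p('tab',c(274,638,.132));p('bridge ctr',(c(148,460,.101)+c(402,460,.101)+c(395,660,.101)+c(152,660,.101))/4)
p('tips',c(190,220,.101));p('tips',c(360,220,.101));p('pointer in/out',c(273,285,.116));p('p',c(272,402,.116));p('dial L',c(42,270,.08));p('dial R',c(508,270,.08));p('dial top',c(275,38,.08));p('green',c(275,100,.08))
E
```

```text
tab [ 0.456  -0.3639] cab mm [-8.2  0.5]
bridge ctr [ 0.4511  -0.36295] cab mm [-13.1   0.8]
tips [ 0.386  -0.3688] cab mm [-76.7 -14.4]
tips [ 0.3905 -0.3386] cab mm [-76.6  16.1]
pointer in/out [ 0.3988 -0.3557] cab mm [-65.9   0.4]
p [ 0.4185 -0.3587] cab mm [-46.    0.3]
dial L [ 0.391  -0.4004] cab mm [-67.2 -45. ]
dial R [ 0.4045 -0.3095] cab mm [-67.   46.9]
dial top [ 0.3555 -0.3488] cab mm [-109.8    1. ]
green [ 0.3664 -0.3504] cab mm [-98.8   1. ]
```

Emit:
servo_tool(steps=[0,0,0,1.2,1.5,0,40,0,0,0,0,0,0,40,0,0,0,0,0,0,40])

```text
time: 44.6
position: [0.4543, -0.364, 0.171]
ee_rot: [0.229, 3.133, -0.001]
force: [0.2, 0.9, 0.1]
opening: 0.0397
```

```bash
python3 -c "
from plan import *
go(.456,-.3639,171.7,.107)"
```

```text
44.6 [ 0.4543 -0.364   0.171 ] [ 2.290e-01  3.133e+00 -1.000e-03] [0.2 0.9 0.1] 0.0397 [-0.87  0.35  1.53 -0.    1.26 -2.29]
yaw now 171.62 tilt z [ 4.e-04 -5.e-04 -1.e+00]
turn about tool z -0.07577456211339495  shift tool mm before turn [-1.6  0.4 64. ]
```

Emit:
servo_tool(steps=[0,0,0,-1.6,0.4,20,40,0,0,0,0,0,20,40,0,0,0,0,0,15,40,0,0,0,0,0,9,40,0,0,0,0,0,0,40,0,0,0,0,0,0,40])

```text
time: 45.2
position: [0.4562, -0.3638, 0.1071]
ee_rot: [0.229, 3.133, -0.001]
force: [0.1, 0.1, 0.2]
opening: 0.04
```

Emit:
servo_tool(steps=[0,0,0,0,0,0,5,0,0,0,0,0,0,5,0,0,0,0,0,0,5,0,0,0,0,0,0,5,0,0,0,0,0,0,5,0,0,0,0,0,0,5])

```text
time: 45.8
position: [0.456, -0.3647, 0.1071]
ee_rot: [0.229, 3.133, -0.003]
force: [-1.3, -5.7, 0.4]
opening: 0.0116
```

Emit:
servo_tool(steps=[0,0,0,-4,0,0,5,0,0,0,-8,0,0,5,0,0,0,-8,0,0,5,0,0,0,-8,0,0,5,0,0,0,-8,0,0,5,0,0,0,-8,0,0,5,0,0,0,-8,0,0,5,0,0,0,-8,0,0,5,0,0,0,-4,0,0,5,0,0,0,0,0,0,5])

```text
time: 46.8
position: [0.5194, -0.3743, 0.1071]
ee_rot: [0.229, 3.133, -0.004]
force: [-1.6, -5.5, 1.7]
opening: 0.0119
```

Emit:
servo_tool(steps=[0,0,0,0,0,0,5,0,0,0,0,0,0,5])

```text
time: 47.0
position: [0.5194, -0.3743, 0.1071]
ee_rot: [0.229, 3.132, -0.004]
force: [-0.9, -6.5, 0.6]
opening: 0.0121
```

Emit:
servo_tool(steps=[0,0,0,0,0,0,40,0,0,0,0,0,0,40,0,0,0,0,0,0,40,0,0,0,0,0,-20,40,0,0,0,0,0,-30,40,0,0,0,0,0,-20,40,0,0,0,0,0,0,40,0,0,0,0,0,0,40])

```text
time: 47.8
position: [0.5193, -0.3723, 0.1762]
ee_rot: [-0.228, -3.133, -0.001]
force: [0.5, -0.7, 0.6]
opening: 0.04
```

```bash
python3 -c "
from plan import *
go(.3973,-.3553,171.7,.170)"
```

```text
47.8 [ 0.5193 -0.3723  0.1762] [-2.280e-01 -3.133e+00 -1.000e-03] [ 0.5 -0.7  0.6] 0.04 [-0.8   0.45  1.37  0.    1.33 -2.22]
yaw now 171.67 tilt z [ 0.e+00  3.e-04 -1.e+00]
turn about tool z -0.030509659345653972  shift tool mm before turn [123.2  -0.9   6.2]
```

Emit:
servo_tool(steps=[0,0,0,25,-0.2,0,36,0,0,0,25,-0.2,0,36,0,0,0,25,-0.2,0,36,0,0,0,25,-0.2,0,36,0,0,0,23,-0.1,0,36,0,0,0,0,0,0,36,0,0,0,0,0,0,36,0,0,0,0,0,0,36])

```text
time: 48.6
position: [0.3981, -0.3558, 0.176]
ee_rot: [-0.228, -3.133, -0.001]
force: [0.6, 0.2, 0.2]
opening: 0.0362
```

```bash
python3 -c "
from plan import *
go(.3973,-.3553,171.7,.099); snap('wrist','w24');crop('w24',170,100,350,260,4.2,'w24c');snap('side','s8');crop('s8',150,100,330,280,4,'s8c')"
```

```text
48.6 [ 0.3981 -0.3558  0.176 ] [-2.280e-01 -3.133e+00 -1.000e-03] [0.6 0.2 0.2] 0.0362 [-0.94  0.26  1.64  0.    1.24 -2.36]
yaw now 171.66 tilt z [-0.e+00  7.e-04 -1.e+00]
turn about tool z -0.04139641316552911  shift tool mm before turn [ 0.9  0.3 77. ]
```

View pics/w24c.png

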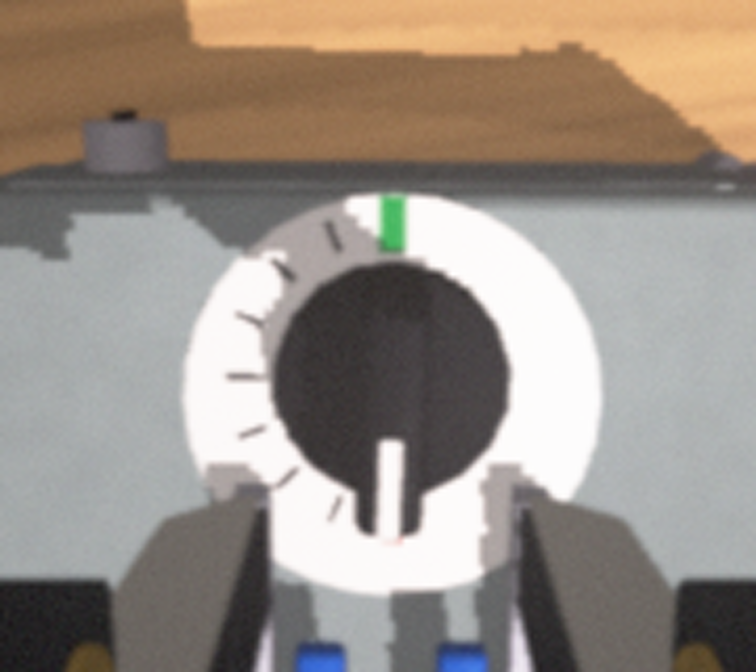

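View pics/s8c.png

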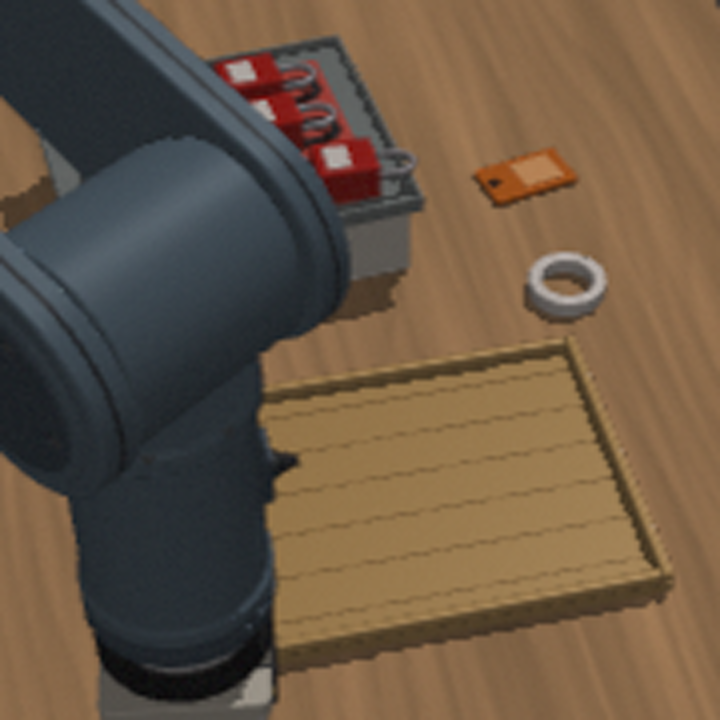

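Side view s8c shows red_1 has been knocked toward the back: its crown is at (410,162), at the lip. I'll re-lay it after the knob. First the knob centre from w24c: skirt centre (391,378), dial centre (392,394).

```bash
python3 - <<'E'
from plan import *
def c(u,v,z,k=4.2,o=(170,100)): return np.round(px2w('w24',(u+.5)/k-.5+o[0],(v+.5)/k-.5+o[1],z)[:2],4)
print(c(391,378,.09),c(392,394,.08),'ptr',c(391,441,.116),c(391,540,.116),'bar end far',c(391,268,.116))
go(.3973,-.3553,171.7,.099)
E
```

```text
[ 0.3928 -0.3547] [ 0.3989 -0.3554] ptr [ 0.3986 -0.3555] [ 0.4188 -0.3584] bar end far [ 0.3654 -0.3506]
48.7 [ 0.3982 -0.3558  0.1762] [-2.280e-01 -3.133e+00 -1.000e-03] [ 0.7 -0.  -0.1] 0.0356 [-0.94  0.26  1.64  0.    1.24 -2.36]
yaw now 171.69 tilt z [-1.e-04  5.e-04 -1.e+00]
turn about tool z -0.010206012221544825  shift tool mm before turn [ 1.   0.3 77.2]
```

Emit:
servo_tool(steps=[0,0,0,2.2,0.4,20,36,0,0,0,0,0,20,36,0,0,0,0,0,20,36,0,0,0,0,0,10,36,0,0,0,0,0,8,36,0,0,0,0,0,0,36,0,0,0,0,0,0,36])

```text
time: 49.4
position: [0.3958, -0.3554, 0.0991]
ee_rot: [0.228, 3.133, -0.001]
force: [0.1, -0.6, 0.7]
opening: 0.036
```

Emit:
servo_tool(steps=[0,0,0,0,0,0,8,0,0,0,0,0,0,8,0,0,0,0,0,0,8,0,0,0,0,0,0,8,0,0,0,0,0,0,8], grip_force=15)

```text
time: 49.9
position: [0.3955, -0.3556, 0.0991]
ee_rot: [0.229, 3.133, -0.002]
force: [-1.0, -0.4, 2.4]
opening: 0.0139
```

Gripped at 13.9 mm, which is the bar's width. I'll turn it clockwise.

Emit:
servo_tool(steps=[0,0,6,0,0,0,8,0,0,6,0,0,0,8,0,0,6,0,0,0,8,0,0,6,0,0,0,8,0,0,6,0,0,0,8,0,0,6,0,0,0,8,0,0,6,0,0,0,8,0,0,6,0,0,0,8,0,0,6,0,0,0,8,0,0,6,0,0,0,8])

```text
time: 50.9
position: [0.3954, -0.3558, 0.0992]
ee_rot: [1.769, 2.595, -0.002]
force: [-1.3, -1.5, 2.3]
opening: 0.014
```

Emit:
servo_tool(steps=[0,0,6,0,0,0,8,0,0,6,0,0,0,8,0,0,6,0,0,0,8,0,0,6,0,0,0,8,0,0,6,0,0,0,8,0,0,6,0,0,0,8,0,0,6,0,0,0,8,0,0,6,0,0,0,8,0,0,6,0,0,0,8,0,0,6,0,0,0,8])

```text
time: 51.9
position: [0.3951, -0.3558, 0.0992]
ee_rot: [2.83, 1.362, -0.001]
force: [-2.8, -1.2, 3.8]
opening: 0.0138
```

Emit:
servo_tool(steps=[0,0,6,0,0,0,8,0,0,6,0,0,0,8,0,0,6,0,0,0,8,0,0,6,0,0,0,8,0,0,6,0,0,0,8,0,0,6,0,0,0,8,0,0,6,0,0,0,8,0,0,6,0,0,0,8,0,0,6,0,0,0,8,0,0,6,0,0,0,8])

```text
time: 52.9
position: [0.395, -0.3555, 0.0992]
ee_rot: [3.132, -0.235, -0.001]
force: [-1.8, -0.8, 3.7]
opening: 0.0142
```

Emit:
servo_tool(steps=[0,0,0,0,0,0,8,0,0,0,0,0,0,8,0,0,0,0,0,0,8])

```text
time: 53.2
position: [0.395, -0.3555, 0.0992]
ee_rot: [3.133, -0.224, -0.0]
force: [-4.0, -0.6, 5.2]
opening: 0.014
```

```bash
python3 -c "
from plan import *
go(.3955,-.3556,-8.3)"
```

```text
53.2 [ 0.395  -0.3555  0.0992] [ 3.133 -0.224 -0.   ] [-4.  -0.6  5.2] 0.014 [-0.94  0.34  1.74 -0.    1.06  0.77]
yaw now -8.17 tilt z [-4.e-04 -9.e-04 -1.e+00]
turn about tool z 0.130554592316372  shift tool mm before turn [ 0.5 -0.  -0. ]
```

Emit:
servo_tool(steps=[0,0,0,0,0,0,36,0,0,0,0,0,0,36,0,0,0,0,0,0,36,0,0,0,0,0,-20,36,0,0,0,0,0,-30,36,0,0,0,0,0,-30,36,0,0,0,0,0,0,36,0,0,0,0,0,0,36])

```text
time: 54.0
position: [0.3956, -0.3551, 0.1788]
ee_rot: [3.133, -0.228, 0.001]
force: [-0.8, 1.2, -0.9]
opening: 0.0358
```

```bash
python3 -c "
from plan import *
snap('wrist','w25');crop('w25',120,20,400,240,2.8,'w25c')"
```

```text
(no output)
```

View pics/w25c.png

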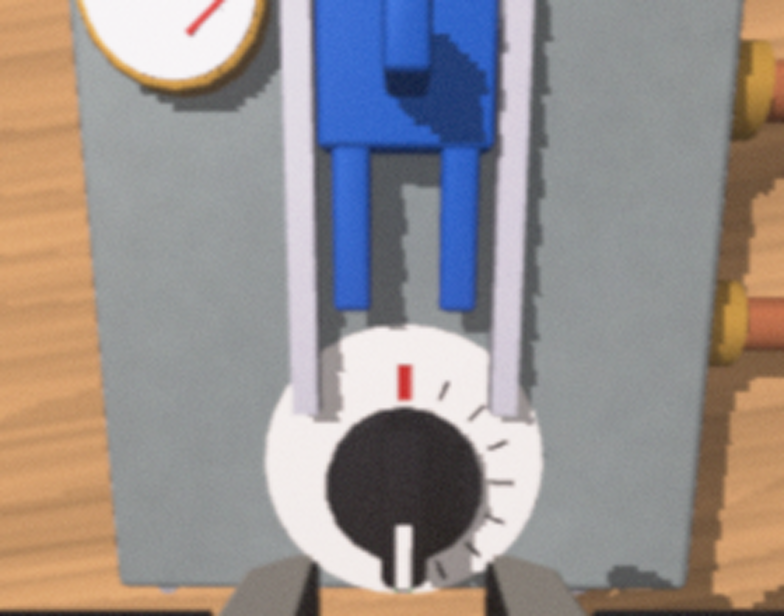

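Emit:
servo_tool(steps=[0,0,0,25,0,0,40,0,0,0,25,0,0,40,0,0,0,25,0,0,40,0,0,0,25,0,0,40,0,0,0,25,0,0,40,0,0,0,0,0,0,40,0,0,0,0,0,0,40])

```text
time: 54.75
position: [0.5183, -0.3723, 0.1765]
ee_rot: [-3.131, 0.227, 0.005]
force: [0.5, 0.7, 0.7]
opening: 0.0398
```

```bash
python3 -c "
from plan import *
go(.5192,-.3737,-8.3,.107)
snap('wrist','w26');crop('w26',180,100,350,260,4,'w26c')"
```

```text
54.75 [ 0.5183 -0.3723  0.1765] [-3.131  0.227  0.005] [0.5 0.7 0.7] 0.0398 [-0.8   0.45  1.37 -0.    1.33  0.92]
yaw now -8.29 tilt z [-0.0029  0.0027 -1.    ]
turn about tool z 0.005404843691422911  shift tool mm before turn [ 1.3  1.4 69.5]
```

View pics/w26c.png

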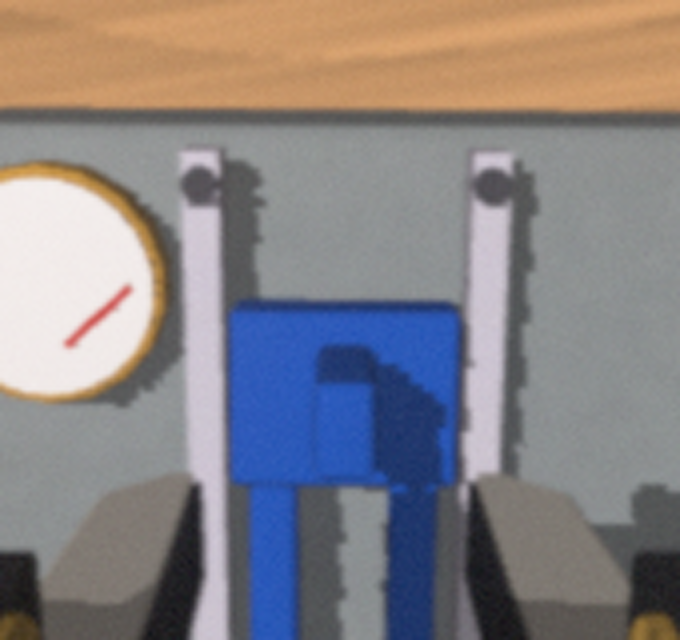

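Emit:
servo_tool(steps=[0,0,0,0.5,0.5,20,40,0,0,0,0,0,20,40,0,0,0,0,0,15,40,0,0,0,0,0,13,40,0,0,0,0,0,0,40,0,0,0,0,0,0,40,0,0,0,0,0,0,5,0,0,0,0,0,0,5,0,0,0,0,0,0,5,0,0,0,0,0,0,5], grip_force=20)

```text
time: 55.8
position: [0.5196, -0.374, 0.1111]
ee_rot: [3.133, -0.228, 0.001]
force: [-1.1, -6.2, 0.9]
opening: 0.0128
```

Emit:
servo_tool(steps=[0,0,0,0,0,0,5,0,0,0,0,0,0,5])

```text
time: 56.0
position: [0.5196, -0.3744, 0.1111]
ee_rot: [3.132, -0.229, 0.001]
force: [0.3, -2.0, 2.0]
opening: 0.0118
```

Emit:
servo_tool(steps=[0,0,0,-6,0,0,5,0,0,0,-8,0,0,5,0,0,0,-8,0,0,5,0,0,0,-8,0,0,5,0,0,0,-8,0,0,5,0,0,0,-8,0,0,5,0,0,0,-8,0,0,5,0,0,0,-6,0,0,5,0,0,0,-3,0,0,5,0,0,0,0,0,0,5])

```text
time: 57.0
position: [0.4563, -0.3648, 0.1111]
ee_rot: [3.133, -0.229, -0.001]
force: [-1.3, -3.5, 6.9]
opening: 0.0121
```

Emit:
servo_tool(steps=[0,0,0,-1,0,0,5,0,0,0,0,0,0,5])

```text
time: 57.2
position: [0.4558, -0.3647, 0.1111]
ee_rot: [3.133, -0.229, 0.0]
force: [-0.0, -3.0, 6.7]
opening: 0.0118
```

Emit:
servo_tool(steps=[0,0,0,-1,0,0,5,0,0,0,0,0,0,5])

```text
time: 57.4
position: [0.455, -0.3646, 0.1111]
ee_rot: [3.133, -0.229, 0.001]
force: [0.2, -2.6, 6.1]
opening: 0.0115
```

Emit:
servo_tool(steps=[0,0,0,-1,0,0,5,0,0,0,0,0,0,5])

```text
time: 57.6
position: [0.4541, -0.3645, 0.1111]
ee_rot: [3.133, -0.229, 0.001]
force: [1.6, -2.6, 5.5]
opening: 0.0116
```

Emit:
servo_tool(steps=[0,0,0,-1,0,0,5,0,0,0,0,0,0,5])

```text
time: 57.8
position: [0.4531, -0.3643, 0.1111]
ee_rot: [3.133, -0.229, 0.001]
force: [1.4, -3.9, 7.1]
opening: 0.0121
```

Emit:
servo_tool(steps=[0,0,0,-1,0,0,5,0,0,0,0,0,0,5])

```text
time: 58.0
position: [0.4521, -0.3641, 0.1111]
ee_rot: [3.133, -0.229, 0.001]
force: [1.0, -2.4, 5.8]
opening: 0.0116
```

Emit:
servo_tool(steps=[0,0,0,-1.5,0,0,5,0,0,0,0,0,0,5])

```text
time: 58.2
position: [0.4506, -0.3639, 0.1111]
ee_rot: [3.133, -0.229, 0.001]
force: [1.3, -2.6, 6.3]
opening: 0.0117
```

Emit:
servo_tool(steps=[0,0,0,-1.5,0,0,5,0,0,0,0,0,0,5])

```text
time: 58.4
position: [0.4503, -0.3639, 0.1111]
ee_rot: [3.132, -0.229, 0.004]
force: [3.6, -4.6, 4.5]
opening: 0.0119
```

```bash
python3 -c "
from plan import *
snap('wrist','w27');snap('scene','sc8');crop('sc8',30,170,170,310,4.5,'sc8c')"
```

```text
(no output)
```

View pics/w27.png

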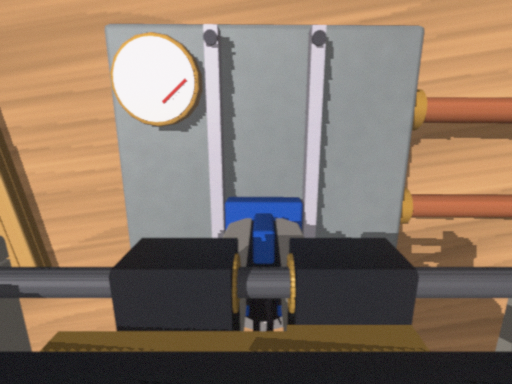

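View pics/sc8c.png

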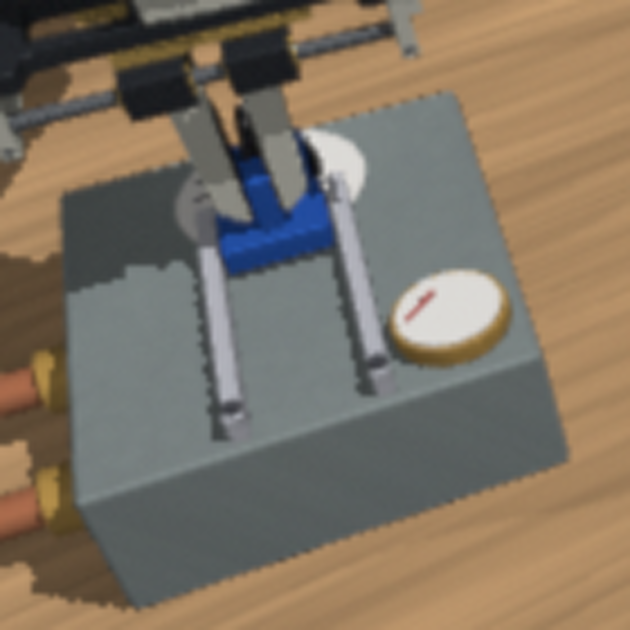

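It stopped at x=.4503 with the force rising, so the lock is at its home stop. I'll release and rise.

Emit:
servo_tool(steps=[0,0,0,1,0,0,5,0,0,0,0,0,0,40,0,0,0,0,0,0,40,0,0,0,0,0,0,40,0,0,0,0,0,-20,40,0,0,0,0,0,-40,40,0,0,0,-10,0,-40,40,0,0,0,-20,0,-40,40,0,0,0,-20,0,-30,40,0,0,0,0,0,0,40])

```text
time: 59.5
position: [0.4002, -0.3573, 0.2853]
ee_rot: [3.128, -0.23, 0.006]
force: [-0.2, -0.5, -0.5]
opening: 0.04
```

Emit:
servo_tool(steps=[0,0,0,-20,0,0,40,0,0,0,-20,0,0,40,0,0,0,0,0,0,40,0,0,0,0,0,0,40])

```text
time: 59.9
position: [0.3612, -0.3502, 0.2797]
ee_rot: [-3.132, 0.23, 0.001]
force: [0.3, -0.4, 0.8]
opening: 0.0402
```

```bash
python3 -c "
from plan import *
obs();snap('wrist','w28');crop('w28',150,60,360,230,3.7,'w28c')
snap('side','s9');crop('s9',150,100,330,280,4,'s9c')"
```

```text
59.9 [ 0.3612 -0.3502  0.2797] [-3.132e+00  2.300e-01  1.000e-03] [ 0.3 -0.4  0.8] 0.0402 [-0.99  0.14  1.54  0.    1.47  0.72]
```

View pics/w28c.png

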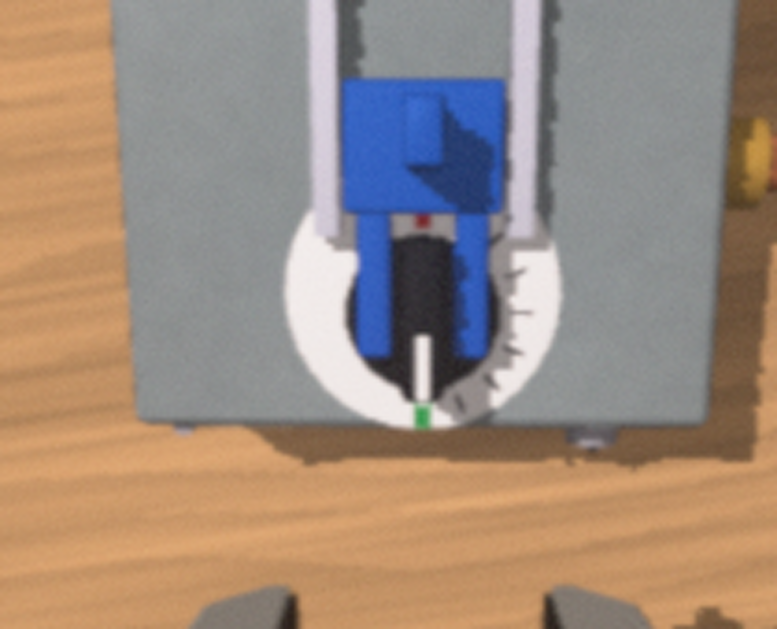

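View pics/s9c.png

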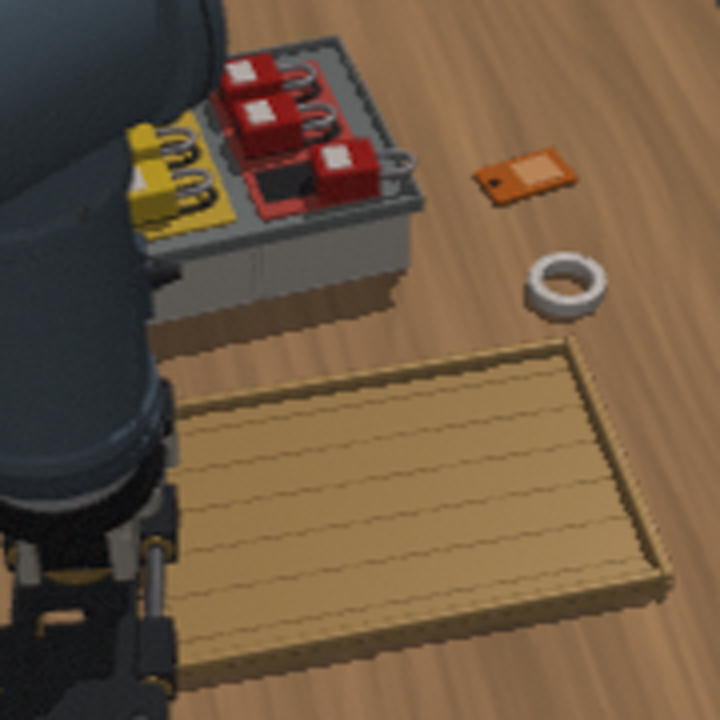

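Lock and knob look right: the pointer is on green at (422,370) and the prongs straddle the bar. Now I'll mend red_1.

Emit:
servo_tool(steps=[0,0,-8,0,0,-2,66,0,0,-8,0,0,0,66,0,0,-8,0,0,0,66,0,0,-8,0,0,0,66,0,0,-8,0,0,0,66,0,0,-8,0,0,0,66,0,0,-8,0,0,0,66,0,0,-8,0,0,0,66,0,0,-8,0,0,0,66,0,0,-8,0,0,0,66], grip_force=30)

```text
time: 61.0
position: [0.3619, -0.3505, 0.2821]
ee_rot: [-2.541, -1.847, -0.001]
force: [-1.0, -0.2, -0.4]
opening: 0.066
```

Emit:
servo_tool(steps=[0,0,-8,0,0,-8,66,0,0,-8,0,0,-8,66,0,0,-8,0,0,0,66,0,0,0,0,0,0,66,0,0,0,0,0,0,66])

```text
time: 61.5
position: [0.3616, -0.3504, 0.2981]
ee_rot: [-2.112, -2.324, -0.001]
force: [0.2, -0.0, -0.0]
opening: 0.0659
```

```bash
python3 -c "
from plan import *
go(.51,.2,95.9,.303)"
```

```text
61.5 [ 0.3616 -0.3504  0.2981] [-2.112e+00 -2.324e+00 -1.000e-03] [ 0.2 -0.  -0. ] 0.0659 [-0.99  0.13  1.5   0.    1.51 -1.09]
yaw now 95.47 tilt z [-4.e-04  8.e-04 -1.e+00]
turn about tool z -0.4313230821845764  shift tool mm before turn [533.8 200.2  -4.5]
```

Emit:
servo_tool(steps=[0,0,0,38,14.3,0,66,0,0,0,38,14.3,0,66,0,0,0,38,14.3,0,66,0,0,0,38,14.3,0,66,0,0,0,38,14.3,0,66,0,0,0,38,14.3,0,66,0,0,0,38,14.3,0,66,0,0,0,38,14.3,0,66,0,0,0,38,14.3,0,66,0,0,0,38,14.3,0,66])

```text
time: 62.5
position: [0.4662, 0.0436, 0.2985]
ee_rot: [-2.113, -2.325, 0.0]
force: [-0.5, -1.5, -0.2]
opening: 0.0659
```

Emit:
servo_tool(steps=[0,0,0,38,14.3,0,66,0,0,0,38,14.3,0,66,0,0,0,38,14.3,0,66,0,0,0,38,14.3,0,66,0,0,-0.4,0,0,0,66,0,0,0,0,0,0,66,0,0,0,0,0,0,66])

```text
time: 63.2
position: [0.5077, 0.1978, 0.2983]
ee_rot: [-2.103, -2.334, 0.002]
force: [-0.0, -0.8, 0.8]
opening: 0.066
```

```bash
python3 -c "
from plan import *
obs(); snap('wrist','w29')"; python3 chk.py w29
```

```text
63.2 [0.5077 0.1978 0.2983] [-2.103e+00 -2.334e+00  2.000e-03] [-0.  -0.8  0.8] 0.066 [ 0.17  0.21  1.41 -0.    1.53  0.06]
```

View pics/w29o.png

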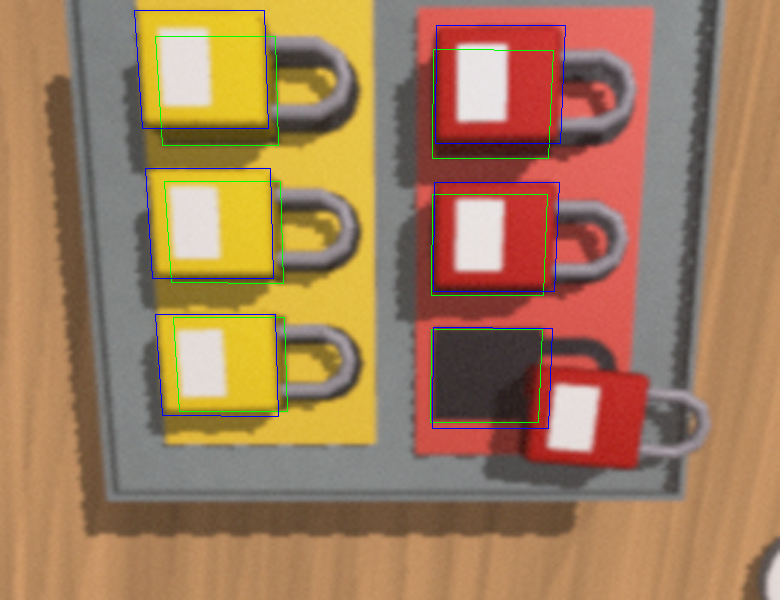

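```bash
python3 - <<'E'
from plan import *
def c(u,v,z=.099,k=3,o=(130,0)): return px2w('w29',(u+.5)/k-.5+o[0],(v+.5)/k-.5+o[1],z)[:2]
P=[c(*p) for p in((537,367),(650,378),(637,468),(527,460))]
print(np.round(P,4),np.mean(P,0))
for a,b in((0,1),(3,2),(3,0),(2,1)): d=P[b]-P[a]; print(np.hypot(*d),np.degrees(np.arctan2(d[1],d[0])))
m=np.mean(P,0); go(m[0],m[1],90,.17)
E
```

```text
[[0.5559 0.2649]
 [0.6023 0.2654]
 [0.6033 0.2285]
 [0.5571 0.2271]] [0.57965929 0.24645876]
0.04639544873263807 0.5567894076478179
0.04621068546004151 1.81901707480357
0.03787422674257872 91.89297902835193
0.03685239547993769 91.6252742465474
63.25 [0.5078 0.1975 0.2985] [-2.104e+00 -2.333e+00  1.000e-03] [-0.4  0.5  0.6] 0.0659 [ 0.17  0.21  1.41 -0.    1.53  0.06]
yaw now 95.93 tilt z [-4.e-04 -5.e-04 -1.e+00]
turn about tool z 5.925023614420866  shift tool mm before turn [ 41.3  76.6 128.5]
```

Emit:
servo_tool(steps=[0,0,0,13.8,25.5,20,66,0,0,0,13.8,25.5,35,66,0,0,0,13.7,25.5,40,66,0,0,4.7,0,0,30,66,0,0,0,0,0,0,66,0,0,0,0,0,0,66,0,0,0,0,0,0,66])

```text
time: 63.95
position: [0.5809, 0.2471, 0.1764]
ee_rot: [2.193, 2.246, 0.005]
force: [-0.7, 0.4, -0.5]
opening: 0.0661
```

```bash
python3 - <<'E'
from plan import *
go(.5797,.2465,91.2,.0925); snap('wrist','w30'); crop('w30',180,100,360,240,4,'w30c'); print(w2px('w30',[.5797,.2465,.092]))
E
```

```text
63.95 [0.5809 0.2471 0.1764] [2.193 2.246 0.005] [-0.7  0.4 -0.5] 0.0661 [ 0.23  0.43  1.39 -0.    1.32  0.2 ]
yaw now 91.36 tilt z [ 3.9e-03  8.0e-04 -1.0e+00]
turn about tool z 0.1568422335612354  shift tool mm before turn [-0.7 -1.5 83.9]
[261.78954682 197.10950022]
```

View pics/w30c.png

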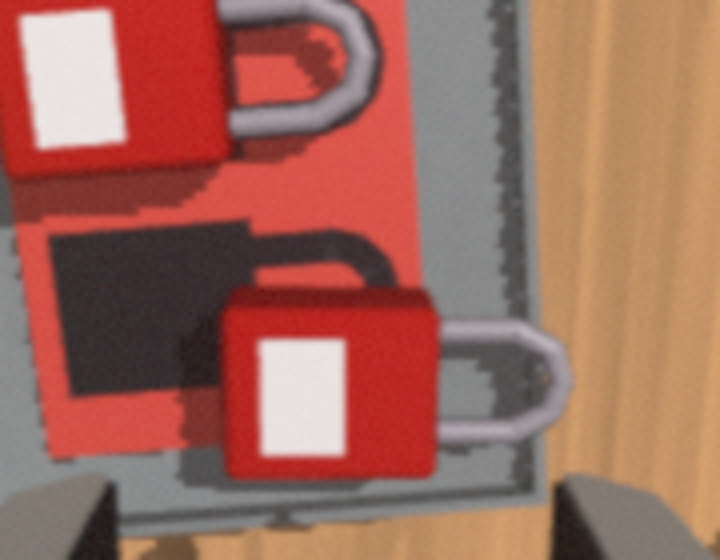

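Emit:
servo_tool(steps=[0,0,0,-0.3,-0.5,25,66,0,0,0,0,0,25,66,0,0,0,0,0,20,66,0,0,0,0,0,10,66,0,0,0,0,0,0,66,0,0,0,0,0,0,40,0,0,0,0,0,0,40,0,0,0,0,0,0,40,0,0,0,0,0,0,40,0,0,0,0,0,0,40])

```text
time: 65.0
position: [0.5801, 0.2476, 0.0951]
ee_rot: [2.194, 2.247, 0.003]
force: [0.2, -0.1, 5.5]
opening: 0.047
```

Emit:
servo_tool(steps=[0,0,0,0,0,0,40,0,0,0,0,0,-10,40,0,0,0,0,0,-20,40,0,0,0,0,0,-10,40,0,0,0,0,0,0,40,0,0,0,0,0,0,40])

```text
time: 65.6
position: [0.579, 0.2474, 0.1335]
ee_rot: [-2.195, -2.247, 0.0]
force: [1.0, 0.4, -0.9]
opening: 0.0473
```

```bash
python3 - <<'E'
from plan import *
lockpick(.5537,.2603,5.9,.0935); snap('wrist','w31')
E
```

```text
target 0.5377847549261252 0.258655319411404
65.6 [0.579  0.2474 0.1335] [-2.195 -2.247  0.   ] [ 1.   0.4 -0.9] 0.0473 [0.23 0.46 1.45 0.   1.23 0.2 ]
yaw now 91.35 tilt z [-1.e-04 -0.e+00 -1.e+00]
turn about tool z -4.547471906263411  shift tool mm before turn [ 12.3 -41.   40. ]
```

View pics/w31.png

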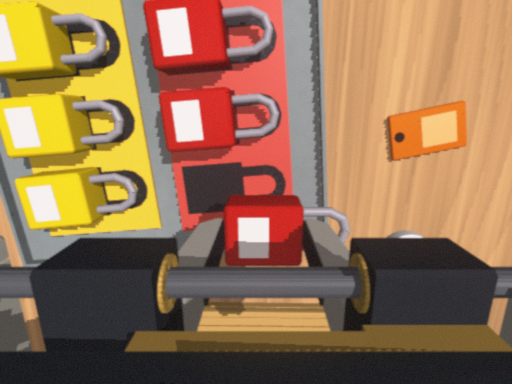

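Emit:
servo_tool(steps=[0,0,0,4,-14,0,40,0,0,0,4,-14,0,40,0,0,0,4.3,-13,0,40,0,0,-4.5,0,0,0,40,0,0,0,0,0,10,40,0,0,0,0,0,10,40,0,0,0,0,0,0,40,0,0,0,0,0,0,40])

```text
time: 66.45
position: [0.5376, 0.2585, 0.1127]
ee_rot: [-2.106, -2.33, 0.002]
force: [0.3, -0.2, 0.1]
opening: 0.0474
```

```bash
python3 - <<'E'
from plan import *
lockpick(.5537,.2603,5.9,.0945); snap('wrist','w32')
E
```

```text
target 0.5377847549261252 0.258655319411404
66.45 [0.5376 0.2585 0.1127] [-2.106e+00 -2.330e+00  2.000e-03] [ 0.3 -0.2  0.1] 0.0474 [ 0.26  0.43  1.56 -0.    1.15  0.16]
yaw now 95.79 tilt z [-1.6e-03 -5.0e-04 -1.0e+00]
turn about tool z -0.1108326648202933  shift tool mm before turn [ 0.2  0.2 18.2]
```

View pics/w32.png

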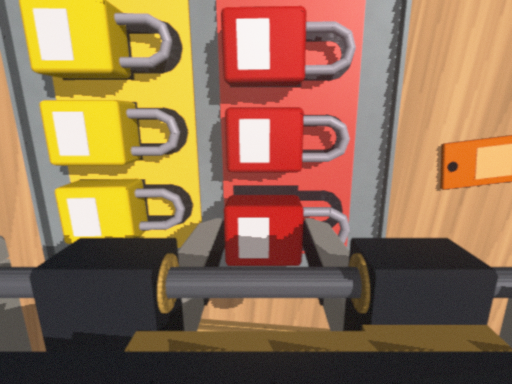

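Emit:
servo_tool(steps=[0,0,0,0.2,0.2,8,40,0,0,0,0,0,6,40,0,0,0,0,0,4,40,0,0,0,0,0,0,40,0,0,0,0,0,0,66,0,0,0,0,0,0,66,0,0,0,0,0,0,66,0,0,0,0,0,-20,66,0,0,0,0,0,-40,66,0,0,0,0,0,-30,66])

```text
time: 67.5
position: [0.5384, 0.259, 0.1874]
ee_rot: [2.105, 2.332, 0.001]
force: [1.8, -0.5, 0.0]
opening: 0.0663
```

Emit:
servo_tool(steps=[0,0,0,-10,-9,-30,66,0,0,0,-10,-9,-30,66,0,0,0,-10,-9,-30,66,0,0,0,-10,-9,-30,66,0,0,0,0,0,0,66,0,0,0,0,0,0,66,0,0,0,0,0,0,66])

```text
time: 68.2
position: [0.5059, 0.2156, 0.3043]
ee_rot: [-2.104, -2.331, 0.002]
force: [0.1, -0.3, -0.9]
opening: 0.0658
```

```bash
python3 -c "
from plan import *
obs(); snap('wrist','w33');snap('side','s10');snap('scene','sc10');crop('sc10',20,100,400,350,2.1,'sc10c')"; python3 chk.py w33
```

```text
68.2 [0.5059 0.2156 0.3043] [-2.104e+00 -2.331e+00  2.000e-03] [ 0.1 -0.3 -0.9] 0.0658 [0.2  0.22 1.38 0.   1.54 0.1 ]
```

View pics/w33o.png

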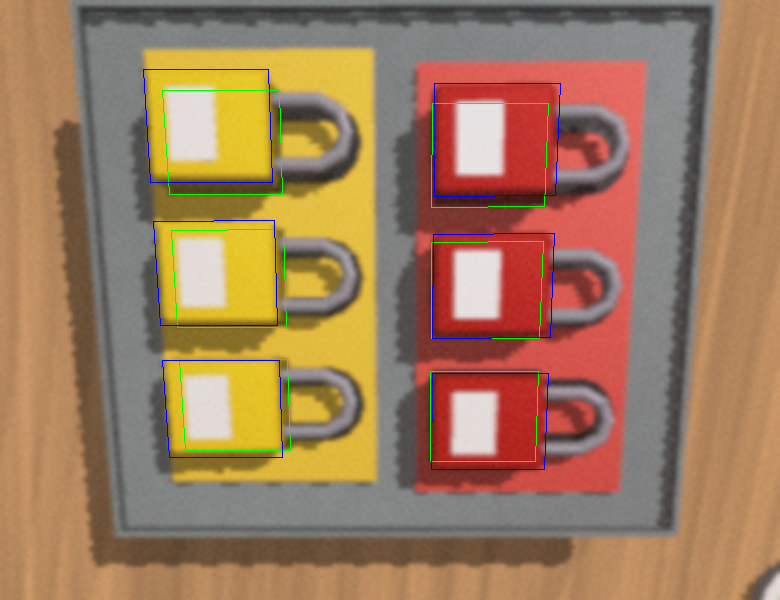

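View pics/sc10c.png

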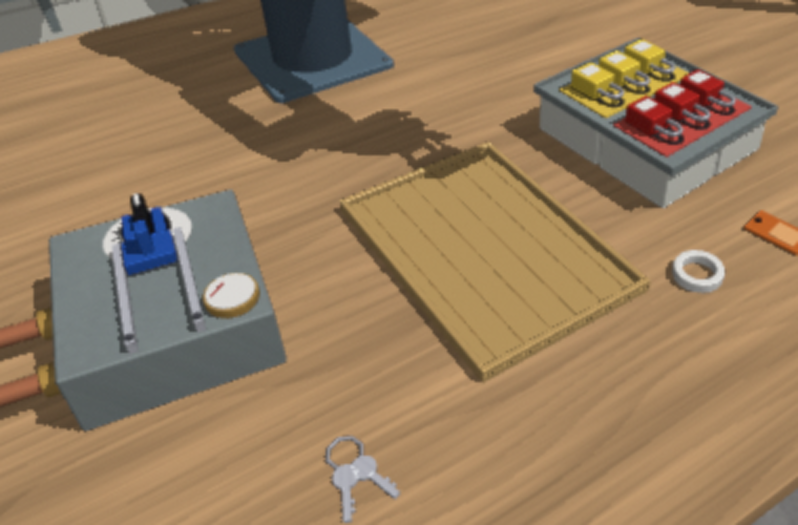

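View pics/s10.png

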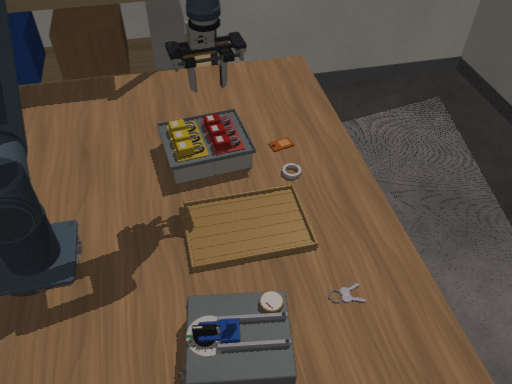

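Everything is in place. One last numeric check of the lock travel from w28, at prong tips (374,357) and (472,357).

```bash
python3 - <<'E'
from h import *
def c(u,v,z,k=3.7,o=(150,60)): return px2w('w28',(u+.5)/k-.5+o[0],(v+.5)/k-.5+o[1],z)[:2]
a=np.radians(-8.3);R=np.array([[np.cos(a),-np.sin(a)],[np.sin(a),np.cos(a)]]);ce=np.array([.4640,-.3656])
for n,w in(('tip',c(374,357,.101)),('tip',c(472,357,.101)),('bridge back',c(425,80,.101)),('ptr in',c(422,335,.116)),('ptr out',c(422,402,.116))): print(n,np.round((w-ce)@R*1000,1))
E
```

```text
tip [-82.3  16.1]
tip [-82.4 -15.3]
bridge back [ 1.1 -0.3]
ptr in [-73.5   0.7]
ptr out [-94.2   0.8]
```

```bash
python3 -c "
from h import *
obs(); env.close_job()"
```

```text
68.35 [0.506  0.2156 0.3041] [-2.104 -2.331  0.003] [-0.3 -0.3 -0.6] 0.0662 [0.2  0.22 1.38 0.   1.54 0.1 ]
the job is handed in; nothing more can be done
```

The job is handed in at 68 s of the 208 s allowed. The interface gave no verdict, so what follows rests on my own checks.

- **Padlocks:** All six (three yellow, three red) lie on their own colour's outlines with the shackles to the back. In the final overlay picture each sits within about 2 mm of its outline.
- **Disturbance:** Something knocked the lock on red_1 about 4 cm aside while I was at the cabinet. All six had been correctly in place before I touched the blue lock. I picked the red lock up and laid it back before handing in, after the knob and blue lock were done.
- **Knob and blue lock:** I drew the lock back about 64 mm, turned the knob 180° clockwise to the green mark, and pushed the lock in until it met its stop.
  - **Pointer:** in the picture it sits on the green mark.
  - **Prongs:** the tips measured about 13 mm past the knob's axis, which puts the lock at about 70 mm (fully home).
- **Disagreement:** Different views put the knob's centre 3–5 mm apart along the cabinet. I used a middle value, and the grip and turn went through with low forces.
- **Keys, tag, tape:** These looked undisturbed in the last pictures, and the gripper ended clear of everything.

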